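# Hang the nesting counting pans in order

## Robot

A 7-joint arm with a two-finger parallel gripper is mounted at the origin on the work surface. World frame = base frame: x ahead of the robot, y to its left, z up, the work surface at z = 0. Lengths are in m, angles in rad, forces in N, time in s.
With the tool pointing down it reaches from about 0.425 to 0.8 m from the base axis. Payload 8.3 kg.
Tool frame: the origin (TCP) lies midway between the tips of the shut fingers; the grasp point (between the pads) lies 19 mm behind it; z points along the fingers, y is the direction in which the jaws open and shut (so a half turn about z gives the same grasp; the last joint's range is limited). The gripper opens to 85 mm and grips with 20 to 120 N. Pads are 22 mm wide; open, the fingers measure 114 mm over their backs; the gripper's body (76 mm by 85 mm) begins 54 mm behind the grasp point. The pads swing forward as they close: fully open they stand 13 mm farther back than shut.
Start: joints at [1.152, 0.383, 0.016, 1.37, -0.006, 1.388, -0.046], TCP at [0.218, -0.586, 0.231] pointing down, gripper open.
Joint ranges: [-2.95, 2.95], [-0.25, 2.06], [-1.52, 1.56], [0.18, 2.33], [-1.44, 4.58], [0.02, 2.06], [-3.01, 3.01]. Speed limits (rad/s): [2.39, 2.39, 3.01, 3.01, 3.14, 3.14, 3.14].

## Interface

Orientations are given as [roll, pitch, yaw] about the fixed x, y, z axes, in that order (R = Rz(yaw) Ry(pitch) Rx(roll)).
In Python, from bench import readout, cams, workorder gives the robot as it stands.
- The arm moves only by the tool send_rows, never from a script. Its argument "steps" is a list of rows, each an object with "hand": the opening, from 0 (shut) to 1 (fully open); "xyz": the shift along the world's x, y, z in m, a list of three; "spin": the turn about the world's z in degrees. A call has 1 to 12 rows; each row is the pose to reach, as a shift and turn from the pose commanded when the call began; what a row does not reach only later rows make up. A row lasts 1/8 s, in which the tool goes at most 62.5 mm and 10.7 degrees, less where a joint would pass 70% of its speed; a pose out of reach is approached as far as the arm can. A call with a gripper value outside its range is refused whole. The fingers move at their own pace and stop on an object; "force" is the grip in N (left out, the last holds). Time passes only in rows, so rows that repeat a pose let the fingers close. It gives the time, the measured TCP pose, the force and the opening at its end, in the units of the state.
- readout.state(): the state, without advancing time (a new reading comes with each control period).
- cams.capture(name): name is "scene" or "top"; returns the picture (384x512x3 uint8, red, green, blue); there is no depth.
- cams.get_calibration(name): a dict with "camera_matrix" (3x3 intrinsics, pixels), "eye" and "attitude" of the camera in the world. Camera axes: x right, y up, looking along -z (the intrinsics and any distortion apply to the point x, -y, -z); pixel columns grow to the right and rows downward; lengths in m; the calibration is good to about 2 mm. A picture is of the moment at which its call begins. get_calibration takes no time and is no camera call.
- workorder.hand_in(): hands the job in, once; it reports no verdict.
Trained networks look in the newest picture that a camera, given by its name, has taken for a name from the list of things; names that differ only in an ending like _2 or _b are one class to them, and where a whole thing is asked for, a point or a joint stands for the part that bears it (a point fixed in the world has none). Each returns a list of dicts, best first, with "p" (0 to 1); they miss things now and then, are a little off and sometimes report something else, mostly with a low value. They report only what shows in the picture. A call takes as long as a camera call. They do not tell look-alikes from the thing itself.
- cams.look_for(label, camera): "point" ([column, row] as shares, 0 to 1, of the picture: columns of its width, rows of its height, amid what is visible of it).
- cams.silhouettes(label, camera): "pixels" (384x512 bool, what is visible of it) and "point" ([column, row] as shares, 0 to 1, of the picture: columns of its width, rows of its height, amid what is visible of it).
The state is a dict: "time": time; "qpos": joint angles; "qvel": joint speeds; "effort": joint torques, N m; "tcp_pos": TCP position; "ee_rot": TCP orientation; "ft_force": force on the tool from outside, world axes, zero at the start; "moment": the same for the moment, N m; "finger_gap": finger opening in m.
Only numpy, scipy, OpenCV 4.12 (cv2) and the standard library are available. Lean on these libraries where they do the work, as an engineer would, in place of code of your own. Each camera call takes 0.05 s, during which the arm holds its last target.

## Task

Put the three counting pans away on the hook stand, nested one in front of another: the largest first, then the medium, then the smallest in front. The largest has its handle pushed in under the bench shelf, so draw it out by the short tab on its rim, leave it lying flat on the bench with its handle and ring out from under the shelf, let go, and take it again by the handle to hang it. Let them stop swinging, and leave the other things on the bench where they are.

Things in the scene. Friction and masses are not known exactly. Their poses are not given: they have to be found in the camera images.
- large_mid (a point): centre of the large counting pan, half-way up (15 mm above its underside). Shallow round aluminium pan 130 mm across, 30 mm high, wall 3 mm, about 220 g, with a blue bar handle along its +x ending in a wire hanging ring. z points out of the mouth. It starts flat on the bench with its handle under the bench shelf. Opposite the handle it has a short blue tab.
- large_ring (a point): centre of the large pan's steel wire hanging ring: 165 mm from the pan's centre along its +x, 27.5 mm above its underside, in the handle's plane; wire 6 mm thick, free hole 20 mm, hole axis = the pan's z
- large_grip (a point): good place to pinch the large pan's handle: 115 mm from the pan's centre, 50 mm short of the ring's centre, 27.5 mm above the pan's underside. The handle is a straight bar 14 mm wide (y), 7 mm thick (z), from the rim to 152 mm from the pan's centre
- large_tab (a point): middle of the large pan's short blue tab, on the pan's -x side, 81 mm from its centre; the tab sticks out 28 mm from the rim, 14 mm wide, 7 mm thick, at the height of the handle
- large: the large pan, origin under the pan's centre, axes as at its centre
- medium_mid (a point): centre of the medium counting pan, half-way up (15 mm above its underside). Shallow round aluminium pan 104 mm across, 30 mm high, wall 3 mm, about 160 g, with a red bar handle along its +x ending in a wire hanging ring. z points out of the mouth. It starts flat in the open on the right half of the bench.
- medium_ring (a point): centre of the medium pan's steel wire hanging ring: 165 mm from the pan's centre along its +x, 27.5 mm above its underside, in the handle's plane; wire 6 mm thick, free hole 20 mm, hole axis = the pan's z
- medium_grip (a point): good place to pinch the medium pan's handle: 115 mm from the pan's centre, 50 mm short of the ring's centre, 27.5 mm above the pan's underside. The handle is a straight bar 14 mm wide (y), 7 mm thick (z), from the rim to 152 mm from the pan's centre
- medium: the medium pan, origin under the pan's centre
- small_mid (a point): centre of the small counting pan, half-way up (15 mm above its underside). Shallow round aluminium pan 78 mm across, 30 mm high, wall 3 mm, about 120 g, with a yellow bar handle along its +x ending in a wire hanging ring. z points out of the mouth. It starts flat in the open on the right half of the bench; the medium and small pans may have swapped places.
- small_ring (a point): centre of the small pan's steel wire hanging ring: 165 mm from the pan's centre along its +x, 27.5 mm above its underside, in the handle's plane; wire 6 mm thick, free hole 20 mm, hole axis = the pan's z
- small_grip (a point): good place to pinch the small pan's handle: 115 mm from the pan's centre, 50 mm short of the ring's centre, 27.5 mm above the pan's underside. The handle is a straight bar 14 mm wide (y), 7 mm thick (z), from the rim to 152 mm from the pan's centre
- small: the small pan, origin under the pan's centre
- hook: fixed hook stand: foot 110 x 120 x 10 mm, yellow post 16 mm square, 295 mm tall, steel prong of 8 mm round bar. Origin under the post, z up. The prong points along its -x (roughly to the robot): level for 50 mm at height 265 mm, then rising at 45 degrees to the tip. A ring let go on the rising part slides down it and its pan swings to hang, mouth to the robot
- hook_elbow (a point): the bend of the prong, 50 mm from the post's axis, 265 mm up
- hook_tip (a point): the free tip of the prong, 100 mm from the post's axis, 315 mm up
- shelf: fixed grey bench shelf 400 (x) x 220 (y) mm on four corner legs, with bins and cartons on top up to 185 mm above the bench. Origin on the bench under its middle. Its open long side faces its own -y (the front edge lies at y = -110 mm); clear height under the front edge 76 mm
- bearing_mid (a point): bystander: steel bearing ring, 64 mm across, 16 mm high; its centre
- bushing_mid (a point): bystander: brass bushing, 32 mm across, 30 mm high; its centre
- pulley_mid (a point): bystander: dark steel belt pulley, 90 mm across, 45 mm high; its centre
- carton_mid (a point): bystander: cardboard carton 90 x 110 x 60 mm; its centre
Things that resemble listed ones, but are neither listed nor needed, are in the scene too. What is shaped like the small but black is not meant.

How it is judged:
By the outcome, as a careful person would: the job done as asked, in the order asked, and still so for the second after the job is handed in, with the robot touching nothing.
It also fails if it takes over 72 s, if anything falls off the work surface, if the arm or the gripper's body presses on something with over 40 N, if the wrist force passes 120 N, or if a joint passes its speed limit or range.

## Working session

There is one attempt and no reset: what is moved stays moved. The work goes in short steps, Python scripts to look and compute and a tool call to move; the robot and the scene stay as the last step left them, time stands still between calls to the robot, and variables do not carry over. Pictures are saved under pics/ and viewed, and the job is handed in when it is done.

Besides the shell and the picture viewer there is one more tool, called after ">>>" as a command line: name --argument value ..., lists and objects as JSON in quotes. send_rows: Moves the arm, as the interface text tells. Its arguments: {"type":"object","properties":{"steps":{"type":"array","items":{"type":"object","properties":{"hand":{"type":"number"},"xyz":{"type":"array","items":{"type":"number"}},"spin":{"type":"number"}}}},"force":{"type":"number"}},"required":["steps"]}

```bash
ls; mkdir -p pics; python3 - <<'E'
from bench import readout, cams
import cv2, json
s=readout.state()
for k,v in s.items(): print(k,v)
for n in ["scene","top"]:
    im=cams.capture(n); cv2.imwrite(f"pics/{n}0.png",cv2.resize(im[:,:,::-1],None,fx=1.5,fy=1.5,interpolation=cv2.INTER_CUBIC))
    print(n,cams.get_calibration(n))
E
```

```text
pics
time 0.0
qpos [ 1.15210185  0.38425393  0.01634704  1.37110918 -0.00630186  1.3882149
 -0.04651263]
qvel [ 0.00159217  0.00106719 -0.00099546  0.00182982  0.00077097 -0.00017594
  0.00087149]
effort [-6.13559514e-04 -6.27597642e+01  8.44223890e-01 -3.71825588e+01
  1.66108838e-02  1.42237789e-02 -8.78832452e-06]
tcp_pos [ 0.21758891 -0.58537957  0.23028919]
ee_rot [-3.13965620e+00  2.29160016e-05  3.55870529e-01]
ft_force [-0.02263105  0.4306458   0.62155898]
moment [ 0.02091809 -0.00024669 -0.04102252]
finger_gap 0.0852553697685844
scene {'camera_matrix': array([[375.47853177,   0.        , 251.94483394],
       [  0.        , 375.47853177, 191.13043329],
       [  0.        ,   0.        ,   1.        ]]), 'eye': array([ 1.23690316, -0.44267851,  0.81326693]), 'attitude': array([ 0.96099616, -0.02011202,  1.0048532 ])}
top {'camera_matrix': array([[450.44233036,   0.        , 257.81037696],
       [  0.        , 450.44233036, 202.36853894],
       [  0.        ,   0.        ,   1.        ]]), 'eye': array([0.34265639, 0.03684514, 1.53935859]), 'attitude': array([ 0.12732699, -0.01463481, -1.55739891])}
```

View pics/scene0.png

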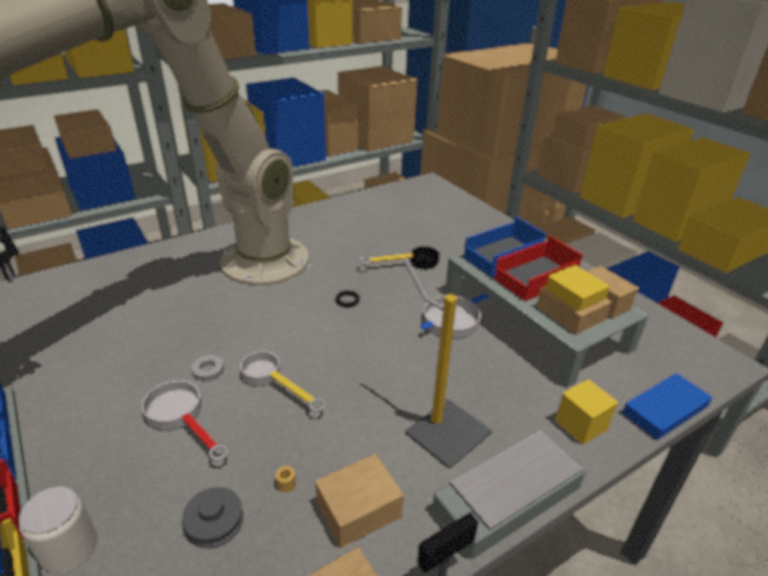

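View pics/top0.png

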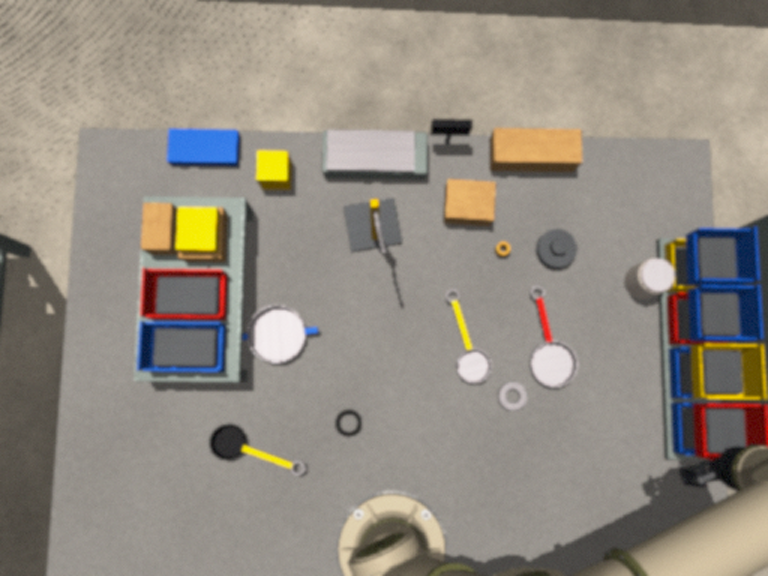

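```bash
cat > h.py <<'E'
import numpy as np, cv2
from scipy.spatial.transform import Rotation as R
from bench import readout, cams
def cal(n):
    c=cams.get_calibration(n); return np.array(c['camera_matrix']),np.array(c['eye']),R.from_euler('xyz',c['attitude']).as_matrix()
def proj(n,p):
    K,e,A=cal(n); q=(np.asarray(p,float)-e)@A; q=q*[1,-1,-1]; u=q@K.T; return u[...,:2]/u[...,2:]
def ray(n,uv):
    K,e,A=cal(n); d=np.linalg.solve(K,[uv[0],uv[1],1.])*[1,-1,-1]; return e,A@d
def onz(n,uv,z):
    e,d=ray(n,uv); return e+d*(z-e[2])/d[2]
def tri(u1,u2):
    e1,d1=ray('scene',u1);e2,d2=ray('top',u2);d1/=np.linalg.norm(d1);d2/=np.linalg.norm(d2)
    t=np.linalg.lstsq(np.c_[d1,-d2],e2-e1,rcond=None)[0]; a=e1+d1*t[0];b=e2+d2*t[1]
    return (a+b)/2,np.linalg.norm(a-b)
def pix(r): return np.array(r['point'])*[512,384]
def save(n,name,crop=None,f=1.5):
    im=cams.capture(n)
    im0=im.copy()
    if crop: im=im[crop[1]:crop[3],crop[0]:crop[2]]
    cv2.imwrite(f'pics/{name}.png',cv2.resize(im[:,:,::-1],None,fx=f,fy=f,interpolation=cv2.INTER_CUBIC)); return im0
E
python3 - <<'E'
from h import *
Z={'large_mid':.015,'large_tab':.0275,'large_grip':.0275,'medium_mid':.015,'medium_ring':.0275,'medium_grip':.0275,'small_mid':.015,'small_ring':.0275,'small_grip':.0275,'hook_elbow':.265,'hook_tip':.315,'hook':0.1,'shelf':.1,'bearing_mid':.008,'bushing_mid':.015,'pulley_mid':.02,'carton_mid':.03}
for n in ['top','scene']:
    cams.capture(n)
    for l,z in Z.items():
        r=cams.look_for(l,n)
        print(n,l,[(round(a['p'],2),pix(a).round(1).tolist(),onz(n,pix(a),z)[:2].round(3).tolist()) for a in r[:2]])
print(readout.state()['time'])
E
```

```text
top large_mid [(0.97, [182.4, 222.3], [0.466, 0.271])]
top large_tab [(0.7, [185.6, 222.5], [0.465, 0.259])]
top large_grip [(0.85, [183.9, 219.8], [0.474, 0.265])]
top medium_mid [(0.71, [364.8, 239.4], [0.417, -0.347]), (0.65, [125.5, 193.6], [0.561, 0.468])]
top medium_ring [(0.76, [365.2, 242.1], [0.407, -0.345])]
top medium_grip [(0.92, [362.3, 237.1], [0.424, -0.336])]
top small_mid [(0.93, [311.3, 236.3], [0.425, -0.165]), (0.8, [157.3, 295.2], [0.223, 0.346])]
top small_ring [(0.75, [154.7, 300.8], [0.206, 0.351]), (0.74, [311.7, 238.3], [0.418, -0.165])]
top small_grip [(0.97, [155.8, 298.4], [0.213, 0.348]), (0.73, [314.3, 238.8], [0.416, -0.174])]
top hook_elbow [(0.86, [250.2, 148.1], [0.664, 0.045])]
top hook_tip [(0.95, [247.5, 146.8], [0.655, 0.052])]
top hook [(0.87, [247.7, 148.6], [0.704, 0.054])]
top shelf [(0.9, [126.2, 195.1], [0.544, 0.442])]
top bearing_mid [(0.73, [339.0, 259.4], [0.349, -0.26])]
top bushing_mid [(0.46, [330.7, 163.4], [0.678, -0.233]), (0.41, [364.8, 237.5], [0.424, -0.347])]
top pulley_mid [(0.68, [369.1, 165.4], [0.672, -0.365])]
top carton
[... 612 characters left out ...]
, [0.225, 0.352]), (0.88, [177.2, 249.9], [0.439, -0.18])]
scene small_grip [(0.69, [176.7, 247.6], [0.429, -0.178]), (0.58, [280.5, 174.5], [0.257, 0.331])]
scene hook_elbow [(0.77, [293.2, 284.0], [0.879, -0.11])]
scene hook_tip [(0.72, [297.4, 281.6], [0.911, -0.131]), (0.3, [174.6, 248.6], [0.725, -0.279])]
scene hook []
scene shelf [(0.72, [369.6, 190.1], [0.581, 0.461])]
scene bearing_mid [(0.59, [136.0, 242.0], [0.321, -0.269])]
scene bushing_mid [(0.62, [186.4, 317.6], [0.662, -0.252]), (0.58, [115.8, 272.9], [0.423, -0.359])]
scene pulley_mid [(0.25, [293.3, 280.9], [0.71, 0.046])]
scene carton_mid [(0.87, [237.2, 332.1], [0.773, -0.171]), (0.28, [368.9, 190.7], [0.517, 0.544])]
1.9
```

```bash
python3 - <<'E'
from h import *
im=cams.capture('top'); np.save('top.npy',im); im2=cams.capture('scene'); np.save('scene.npy',im2)
hsv=cv2.cvtColor(im,cv2.COLOR_RGB2HSV)
def blob(hsv,lo,hi,box,n,z):
    m=cv2.inRange(hsv,np.array(lo),np.array(hi)); q=np.zeros_like(m); q[box[1]:box[3],box[0]:box[2]]=m[box[1]:box[3],box[0]:box[2]]
    v,u=np.nonzero(q); P=np.array([onz(n,(a,b),z)[:2] for a,b in zip(u,v)]); c=P.mean(0)
    w,V=np.linalg.eigh(np.cov((P-c).T)); d=V[:,1]; t=(P-c)@d
    print(len(u),'uv',u.mean().round(1),v.mean().round(1),'c',c.round(4),'dir',np.degrees(np.arctan2(d[1],d[0])).round(1),'ext',t.min().round(3),t.max().round(3), 'mid',(c+d*(t.min()+t.max())/2).round(4))
blob(hsv,(100,120,60),(130,255,255),(195,210,218,232),'top',.031)
blob(hsv,(0,120,60),(8,255,255),(350,195,372,232),'top',.031)
blob(hsv,(22,120,60),(34,255,255),(298,195,318,236),'top',.031)
def up(im,b,f,name): cv2.imwrite(f'pics/{name}.png',cv2.resize(im[b[1]:b[3],b[0]:b[2],::-1],None,fx=f,fy=f,interpolation=cv2.INTER_CUBIC))
up(im,(215,120,285,210),6,'hooktop'); up(im2,(230,180,350,310),4.5,'hookscene'); up(im,(150,190,225,250),8,'large')
up(im,(290,185,395,280),6,'pans')
E
```

```text
36 uv 207.5 220.1 c [0.4735 0.1854] dir 97.0 ext -0.012 0.012 mid [0.4735 0.1854]
147 uv 362.3 212.8 c [ 0.5061 -0.336 ] dir -168.0 ext -0.051 0.05 mid [ 0.5063 -0.3359]
162 uv 307.5 216.4 c [ 0.491  -0.1508] dir -162.8 ext -0.057 0.058 mid [ 0.4905 -0.1509]
```

View pics/hooktop.png

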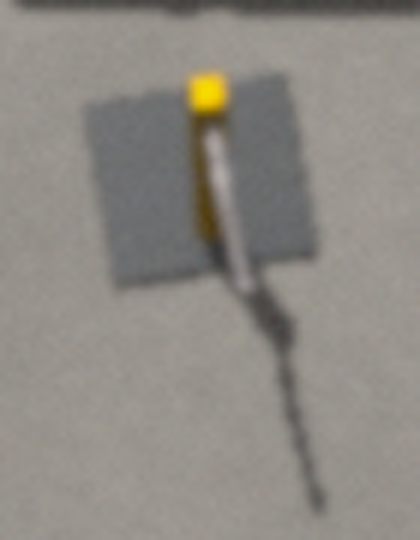

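View pics/hookscene.png

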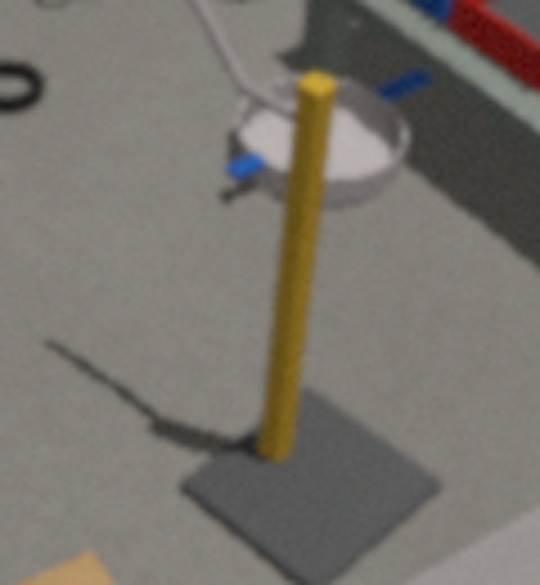

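View pics/large.png

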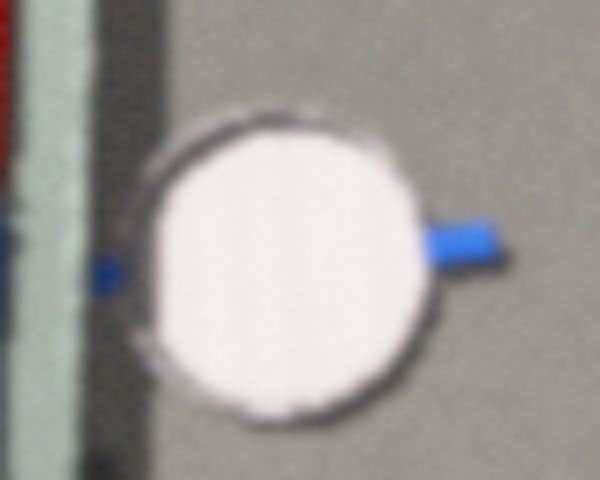

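View pics/pans.png

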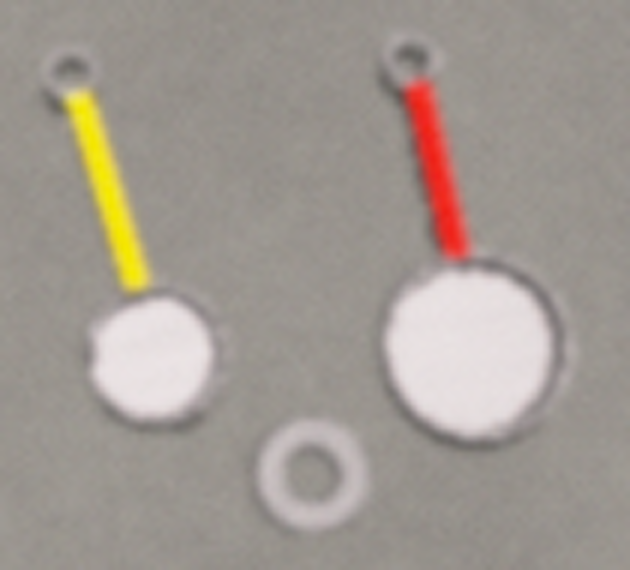

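```bash
python3 - <<'E'
from h import *
im2=np.load('scene.npy');im=np.load('top.npy')
def up(im,b,f,name): cv2.imwrite(f'pics/{name}.png',cv2.resize(im[b[1]:b[3],b[0]:b[2],::-1],None,fx=f,fy=f,interpolation=cv2.INTER_CUBIC))
up(im2,(260,165,315,215),10,'prong'); up(im,(235,125,270,175),11,'prongtop')
a=onz('top',(163.4,224.1),.031);b=onz('top',(207.5,220.1),.031);print(a,b,np.degrees(np.arctan2(*(a-b)[[1,0]])))
E
```

```text
[0.45794657 0.33220488 0.031     ] [0.47352887 0.18528857 0.031     ] 96.05429714995765
```

View pics/prong.png

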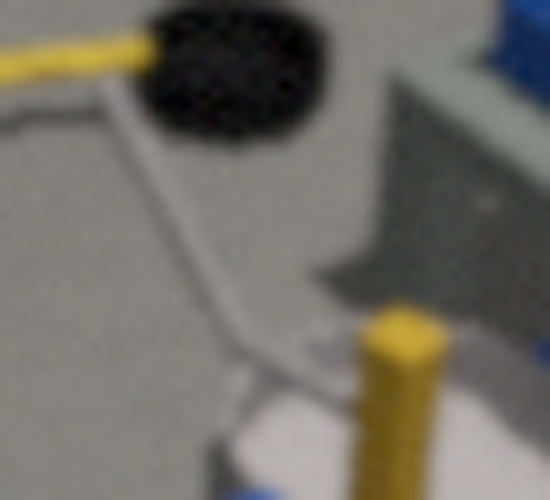

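View pics/prongtop.png

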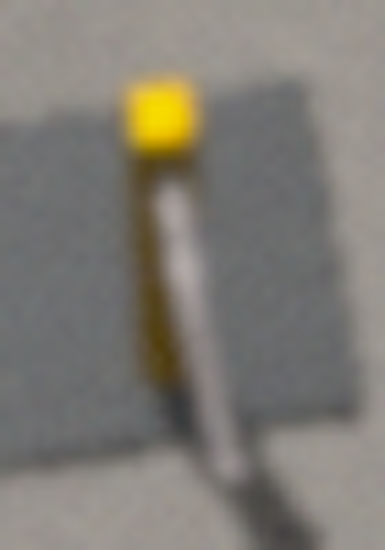

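```bash
python3 - <<'E'
from h import *
from scipy.optimize import least_squares
S={'tip':(270.7,173.0),'elb':(283.9,198.8),'top':(299.8,197.3)}
T={'tip':(255.7,167.6),'top':(249.2,135.0)}
L={'tip':(-.1,0,.315),'elb':(-.05,0,.265),'top':(0,0,.295)}
def W(p,k):
    c,s=np.cos(p[2]),np.sin(p[2]);a=L[k];return np.array([p[0]+c*a[0]-s*a[1],p[1]+s*a[0]+c*a[1],a[2]])
def f(p): return np.concatenate([proj('scene',W(p,k))-v for k,v in S.items()]+[proj('top',W(p,k))-v for k,v in T.items()])
r=least_squares(f,[.75,.05,0]);print(r.x,np.degrees(r.x[2]));print(r.fun.reshape(-1,2).round(2))
for k in L: print(k,W(r.x,k).round(4))
print(tri(S['tip'],T['tip']),tri(S['top'],T['top']))
fc=[(85,105),(285,75),(318,255),(118,288)]
c=[onz('top',((a+.5)/6-.5+215,(b+.5)/6-.5+120),.01) for a,b in fc]; print(np.round(c,4)); print(np.degrees(np.arctan2(*(c[0]-c[3])[[1,0]])),np.degrees(np.arctan2(*(c[1]-c[2])[[1,0]])),np.degrees(np.arctan2(*(c[0]-c[1])[[1,0]]))-90,np.degrees(np.arctan2(*(c[3]-c[2])[[1,0]]))-90)
E
```

```text
[0.6957699  0.04781759 0.18430693] 10.560009231258617
[[-0.44  0.15]
 [-0.34 -0.57]
 [ 0.09  0.  ]
 [-0.47 -0.33]
 [-0.   -0.39]]
tip [0.5975 0.0295 0.315 ]
elb [0.6466 0.0387 0.265 ]
top [0.6958 0.0478 0.295 ]
(array([0.59726147, 0.02930765, 0.31528476]), np.float64(0.002721699717914049)) (array([0.69494288, 0.04798835, 0.29439823]), np.float64(0.0004635061990178504))
[[ 0.7665  0.1214  0.01  ]
 [ 0.7865  0.0055  0.01  ]
 [ 0.6799 -0.0149  0.01  ]
 [ 0.6587  0.1001  0.01  ]]
11.177933144064449 10.815531460433615 9.773012643788164 10.4903708313863
```

>>> send_rows --steps '[{"hand":0.7,"xyz":[0.234,0.336,0.07],"spin":20},{"hand":0.7,"xyz":[0.234,0.336,0.07],"spin":40},{"hand":0.7,"xyz":[0.234,0.336,0.07],"spin":60},{"hand":0.7,"xyz":[0.234,0.336,0.07],"spin":75.7},{"hand":0.7,"xyz":[0.234,0.336,0.07],"spin":75.7},{"hand":0.7,"xyz":[0.234,0.336,0.07],"spin":75.7},{"hand":0.7,"xyz":[0.234,0.56,0.07],"spin":75.7},{"hand":0.7,"xyz":[0.234,0.56,0.07],"spin":75.7},{"hand":0.7,"xyz":[0.25,0.76,0.0],"spin":75.7},{"hand":0.7,"xyz":[0.25,0.76,0.0],"spin":75.7},{"hand":0.7,"xyz":[0.2558,0.7684,-0.14],"spin":75.7},{"hand":0.7,"xyz":[0.2558,0.7684,-0.14],"spin":75.7}]'

```text
time: 3.5
tcp_pos: [0.4607, 0.0614, 0.1932]
ee_rot: [3.139, 0.001, 1.677]
ft_force: [1.0, -1.5, -0.2]
finger_gap: 0.0598
```

>>> send_rows --steps '[{"hand":0.7,"xyz":[0,0,0],"spin":0},{"hand":0.7,"xyz":[0,0,0],"spin":0}]'

```text
time: 3.75
tcp_pos: [0.4606, 0.0595, 0.1939]
ee_rot: [3.142, 0.0, 1.677]
ft_force: [0.5, 0.9, -0.4]
finger_gap: 0.0595
```

>>> send_rows --steps '[{"hand":0.7,"xyz":[0.0132,0.1229,-0.09],"spin":0},{"hand":0.7,"xyz":[0.0132,0.1229,-0.09],"spin":0},{"hand":0.7,"xyz":[0.0132,0.1229,-0.09],"spin":0},{"hand":0.7,"xyz":[0.0132,0.1229,-0.14],"spin":0},{"hand":0.7,"xyz":[0.0132,0.1229,-0.14],"spin":0}]'

```text
time: 4.38
tcp_pos: [0.4723, 0.1803, 0.0514]
ee_rot: [-3.136, 0.002, 1.675]
ft_force: [-0.2, -0.9, 0.8]
finger_gap: 0.0596
```

```bash
python3 - <<'E'
from h import *
save('top','g1',(140,180,240,260),7); save('scene','g1s',(230,130,380,240),5)
E
```

```text
(no output)
```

View pics/g1.png

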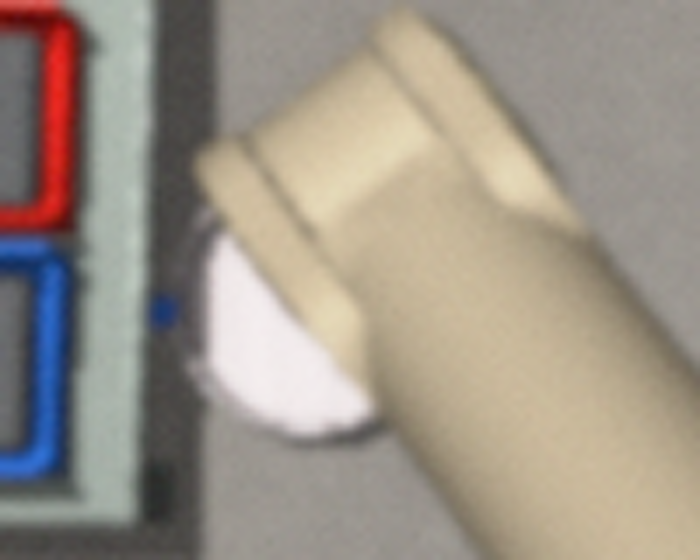

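View pics/g1s.png

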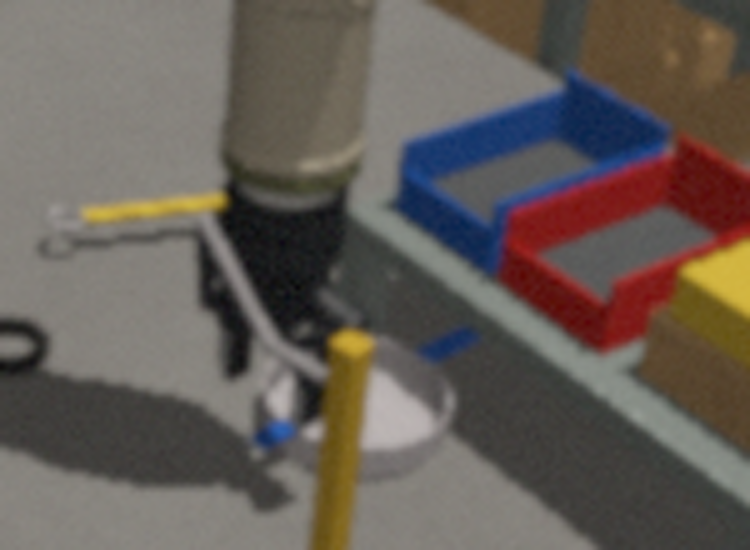

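```bash
python3 - <<'E'
from h import *
def P(p): 
    q=proj('scene',p); return ((q-[230,130])*5).round(0)
for p in [(.4723,.1803,.0514),(.4723,.1803,.0275),(.4723+.03,.1803,.06),(.4723-.03,.1803,.06),(.4735,.1854,.031)]: print(p,P(p))
E
```

```text
(0.4723, 0.1803, 0.0514) [262. 405.]
(0.4723, 0.1803, 0.0275) [259. 433.]
(0.5023, 0.1803, 0.06) [290. 419.]
(0.4423, 0.1803, 0.06) [236. 371.]
(0.4735, 0.1854, 0.031) [267. 427.]
```

>>> send_rows --steps '[{"hand":0.7,"xyz":[0.001,0.001,-0.041],"spin":0},{"hand":0.7,"xyz":[0.001,0.001,-0.041],"spin":0},{"hand":0,"xyz":[0.001,0.001,-0.041],"spin":0},{"hand":0,"xyz":[0.001,0.001,-0.041],"spin":0},{"hand":0,"xyz":[0.001,0.001,-0.041],"spin":0},{"hand":0,"xyz":[0.001,0.001,-0.041],"spin":0}]' --force 40

```text
time: 5.22
tcp_pos: [0.4756, 0.1839, 0.0141]
ee_rot: [3.139, 0.0, 1.677]
ft_force: [-1.8, -1.9, 8.8]
finger_gap: 0.0129
```

>>> send_rows --steps '[{"hand":0,"xyz":[0.002,-0.02,0.004],"spin":0},{"hand":0,"xyz":[0.004,-0.04,0.004],"spin":0},{"hand":0,"xyz":[0.007,-0.07,0.004],"spin":0},{"hand":0,"xyz":[0.0105,-0.1,0.004],"spin":0},{"hand":0,"xyz":[0.0135,-0.13,0.004],"spin":0},{"hand":0,"xyz":[0.017,-0.16,0.004],"spin":0},{"hand":0,"xyz":[0.02,-0.19,0.004],"spin":0},{"hand":0,"xyz":[0.021,-0.205,0.004],"spin":0},{"hand":0,"xyz":[0.021,-0.205,0.002],"spin":0},{"hand":0,"xyz":[0.021,-0.205,0.002],"spin":0}]'

```text
time: 6.48
tcp_pos: [0.4956, -0.0199, 0.0146]
ee_rot: [3.141, -0.001, 1.678]
ft_force: [0.3, -1.3, -0.6]
finger_gap: 0.0132
```

```bash
python3 - <<'E'
from h import *
save('top','g2'); save('scene','g2s',(180,130,380,270),4)
E
```

```text
(no output)
```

View pics/g2.png

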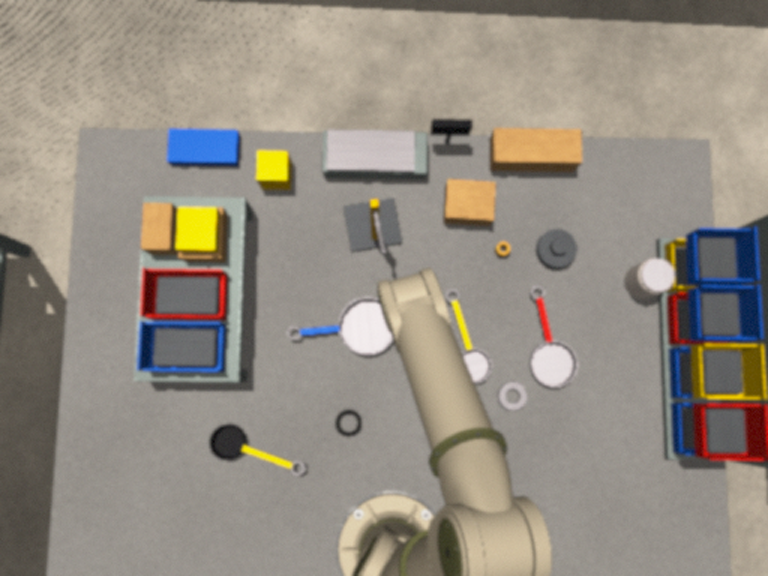

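View pics/g2s.png

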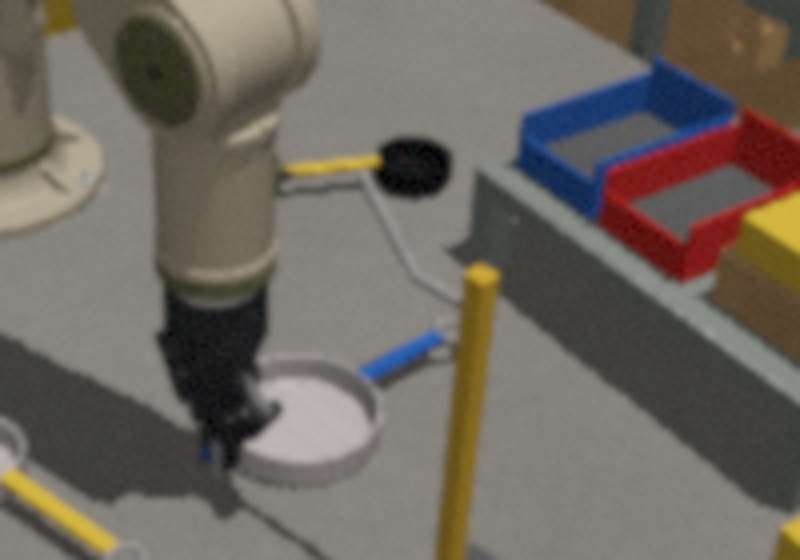

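>>> send_rows --steps '[{"hand":0.6,"xyz":[0,0,-0.002],"spin":0},{"hand":0.6,"xyz":[0,0,-0.002],"spin":0},{"hand":0.6,"xyz":[0,0,-0.002],"spin":0},{"hand":0.6,"xyz":[0,0,0.05],"spin":0},{"hand":0.6,"xyz":[0,0,0.1],"spin":0},{"hand":0.6,"xyz":[0,0,0.1],"spin":0}]'

```text
time: 7.32
tcp_pos: [0.4984, -0.021, 0.1186]
ee_rot: [3.134, 0.002, 1.677]
ft_force: [-0.1, 0.4, -0.8]
finger_gap: 0.0512
```

```bash
cat >> h.py <<'E'
def bar(n,lo,hi,box,z,im=None):
    im=cams.capture(n) if im is None else im
    hsv=cv2.cvtColor(im,cv2.COLOR_RGB2HSV); m=cv2.inRange(hsv,np.array(lo),np.array(hi)); q=np.zeros_like(m); q[box[1]:box[3],box[0]:box[2]]=m[box[1]:box[3],box[0]:box[2]]
    v,u=np.nonzero(q); P=np.array([onz(n,(a,b),z)[:2] for a,b in zip(u,v)]); c=P.mean(0)
    w,V=np.linalg.eigh(np.cov((P-c).T)); d=V[:,1]; t=(P-c)@d
    print(n,len(u),'uv',u.mean().round(1),v.mean().round(1),'c',c.round(4),'dir',np.degrees(np.arctan2(d[1],d[0])).round(1),'ext',t.min().round(3),t.max().round(3), 'mid',(c+d*(t.min()+t.max())/2).round(4))
B=((100,120,60),(130,255,255));RD=((0,120,60),(8,255,255));Y=((22,120,60),(34,255,255))
E
python3 - <<'E'
from h import *
im=save('top','g3',(170,180,300,260),6);bar('top',*B,(190,210,235,232),.031,im)
ims=save('scene','g3s',(180,130,380,270),4);bar('scene',*B,(262,205,295,230),.031,ims)
print(readout.state()['tcp_pos'])
bar('scene',*RD,(110,260,150,310),.031,ims);bar('scene',*Y,(170,230,220,280),.031,ims)
E
```

```text
top 118 uv 212.6 220.2 c [0.4734 0.168 ] dir 96.5 ext -0.042 0.042 mid [0.4734 0.1683]
scene 78 uv 280.0 218.4 c [0.4801 0.1667] dir 97.2 ext -0.04 0.043 mid [0.4799 0.1686]
[ 0.49579613 -0.02148073  0.11485252]
scene 168 uv 132.2 287.0 c [ 0.5108 -0.3382] dir -168.5 ext -0.047 0.049 mid [ 0.5095 -0.3385]
scene 153 uv 194.1 257.3 c [ 0.4961 -0.1522] dir -163.1 ext -0.053 0.055 mid [ 0.4951 -0.1525]
```

View pics/g3.png

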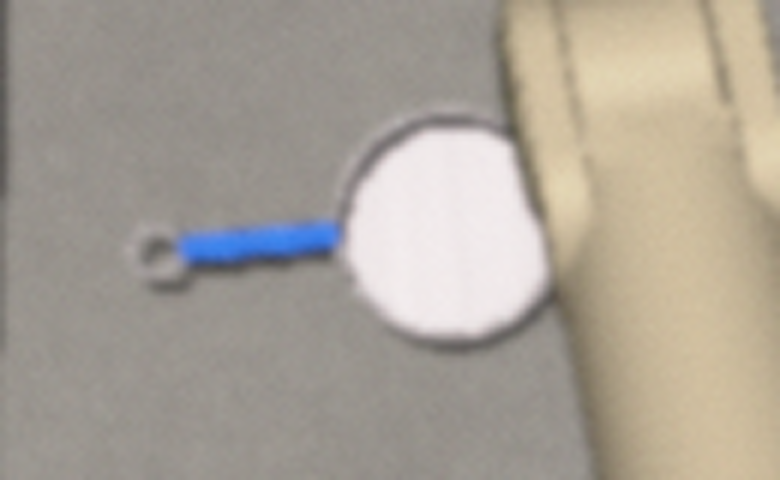

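View pics/g3s.png

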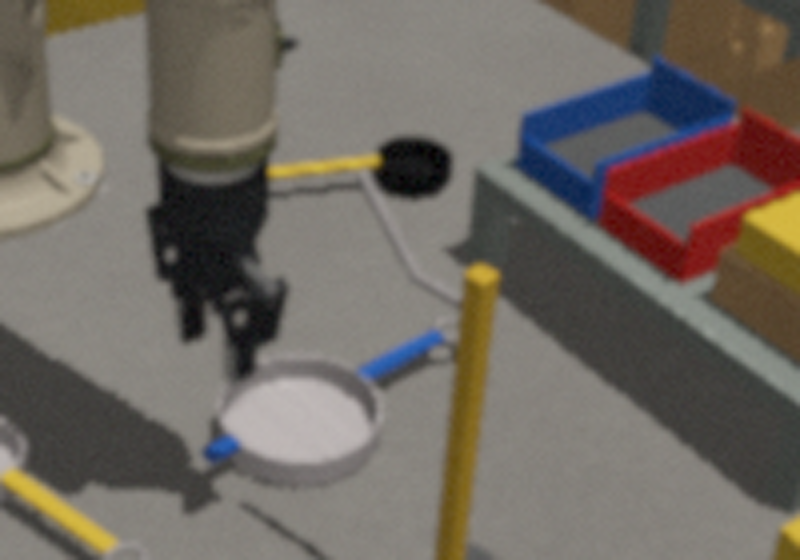

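```bash
cat >> h.py <<'E'
def tcp(k=4):
    a=[]
    for i in range(k):
        s=readout.state(); a.append(np.r_[s['tcp_pos'],np.degrees(s['ee_rot'][2])]); cams.capture('top')
    a=np.array(a); print('tcp',a.mean(0).round(4),'sd',a.std(0).round(4),'t',s['time']); return a.mean(0)
E
python3 -c "
from h import *
tcp()"
```

```text
tcp [ 4.95100e-01 -2.14000e-02  1.13900e-01  9.60779e+01] sd [0.0004 0.0001 0.0006 0.0052] t 7.575
```

>>> send_rows --steps '[{"hand":0.6,"xyz":[-0.0204,0.1957,0],"spin":0.5},{"hand":0.6,"xyz":[-0.0204,0.1957,0],"spin":0.5},{"hand":0.6,"xyz":[-0.0204,0.1957,0],"spin":0.5},{"hand":0.6,"xyz":[-0.0204,0.1957,0],"spin":0.5},{"hand":0.6,"xyz":[-0.0204,0.1957,-0.06],"spin":0.5},{"hand":0.6,"xyz":[-0.0204,0.1957,-0.102],"spin":0.5},{"hand":0.6,"xyz":[-0.0204,0.1957,-0.102],"spin":0.5}]'

```text
time: 8.5
tcp_pos: [0.4724, 0.1727, 0.0093]
ee_rot: [-3.134, 0.001, 1.686]
ft_force: [0.0, -0.1, 0.6]
finger_gap: 0.0517
```

```bash
python3 -c "
from h import *
tcp(3);save('scene','g4s',(180,130,380,270),4)"
```

```text
tcp [4.7400e-01 1.7360e-01 1.1300e-02 9.6574e+01] sd [0.0013 0.0007 0.0016 0.001 ] t 8.6
```

View pics/g4s.png

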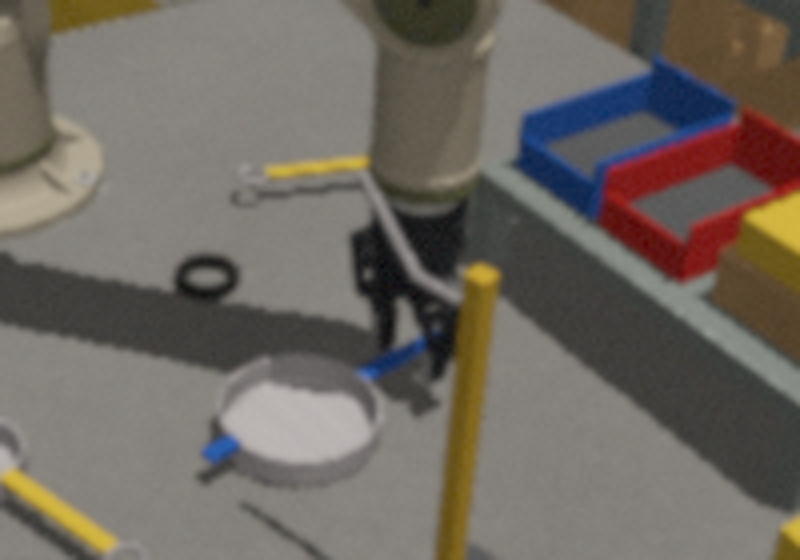

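>>> send_rows --steps '[{"hand":0,"xyz":[0,0,0],"spin":0},{"hand":0,"xyz":[0,0,0],"spin":0},{"hand":0,"xyz":[0,0,0],"spin":0},{"hand":0,"xyz":[0,0,0],"spin":0},{"hand":0,"xyz":[0,0,0.03],"spin":0},{"hand":0,"xyz":[0,0,0.07],"spin":0},{"hand":0,"xyz":[0,-0.03,0.12],"spin":0},{"hand":0,"xyz":[0,-0.06,0.16],"spin":0},{"hand":0,"xyz":[0,-0.06,0.16],"spin":0}]' --force 110

```text
time: 9.82
tcp_pos: [0.4772, 0.1121, 0.175]
ee_rot: [3.137, 0.001, 1.681]
ft_force: [0.1, 0.4, -4.2]
finger_gap: 0.011
```

```bash
python3 -c "
from h import *
tcp(2);save('scene','g5s',(160,100,360,240),4);save('top','g5',(170,160,300,260),6)"
```

```text
tcp [ 0.4765  0.1127  0.1741 96.3785] sd [0.0007 0.0006 0.0009 0.0508] t 9.875
```

View pics/g5s.png

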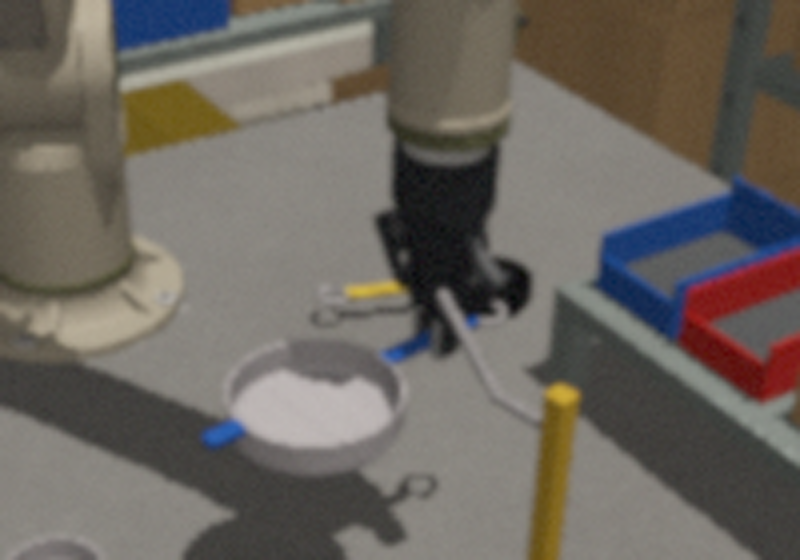

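View pics/g5.png

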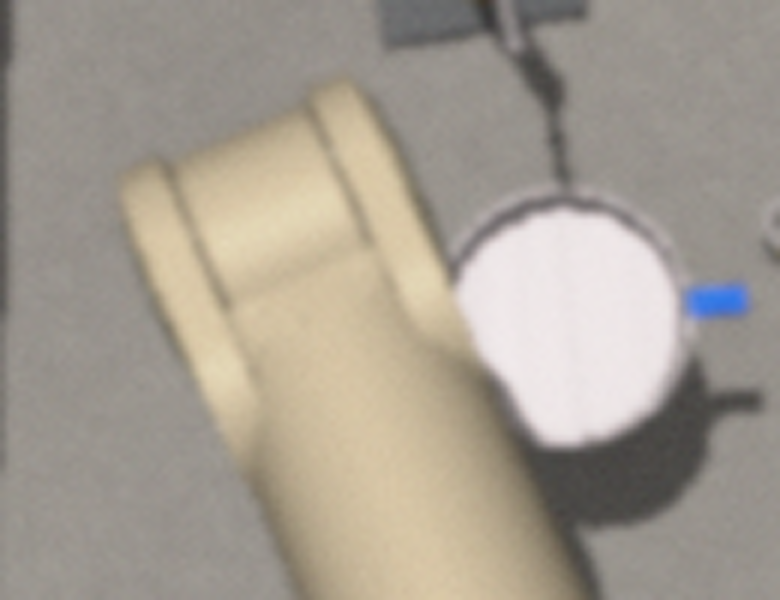

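>>> send_rows --steps '[{"hand":0,"xyz":[0,-0.03,0.05],"spin":0},{"hand":0,"xyz":[0,-0.06,0.1],"spin":-5},{"hand":0,"xyz":[0,-0.08,0.14],"spin":-14},{"hand":0,"xyz":[0,-0.092,0.17],"spin":-24},{"hand":0,"xyz":[0.01,-0.092,0.171],"spin":-34},{"hand":0,"xyz":[0.02,-0.092,0.171],"spin":-44},{"hand":0,"xyz":[0.03,-0.092,0.171],"spin":-54},{"hand":0,"xyz":[0.04,-0.092,0.171],"spin":-64},{"hand":0,"xyz":[0.05,-0.092,0.171],"spin":-74},{"hand":0,"xyz":[0.062,-0.092,0.171],"spin":-82},{"hand":0,"xyz":[0.0715,-0.092,0.171],"spin":-86},{"hand":0,"xyz":[0.0715,-0.092,0.171],"spin":-86}]'

```text
time: 11.52
tcp_pos: [0.5468, 0.0235, 0.3416]
ee_rot: [-3.14, 0.003, 0.187]
ft_force: [-1.0, 0.3, -2.7]
finger_gap: 0.011
```

```bash
python3 -c "
from h import *
t=tcp(3);save('scene','g6s',(220,120,340,220),6.5);save('top','g6',(220,120,300,200),7)
"
```

```text
tcp [ 0.5466  0.0234  0.342  10.7649] sd [0.0002 0.0001 0.0003 0.0245] t 11.625
```

View pics/g6s.png

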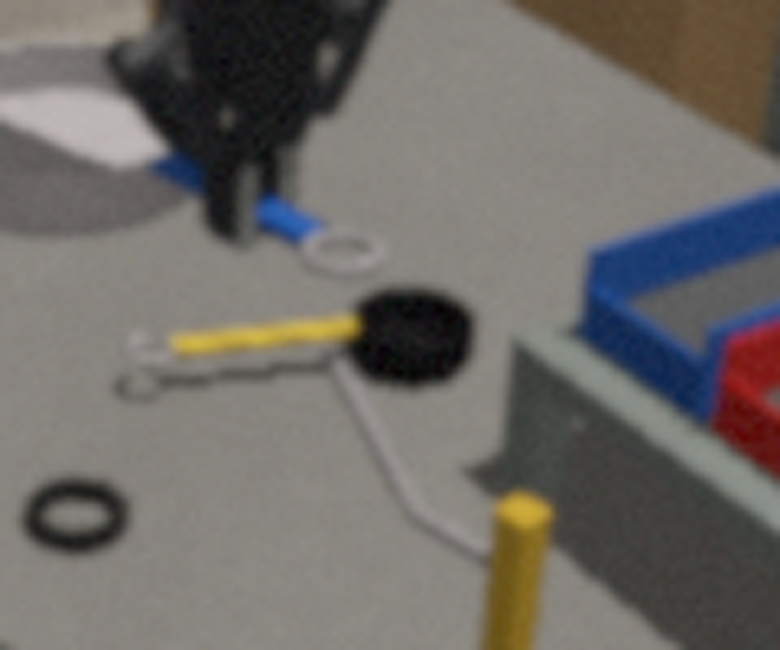

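View pics/g6.png

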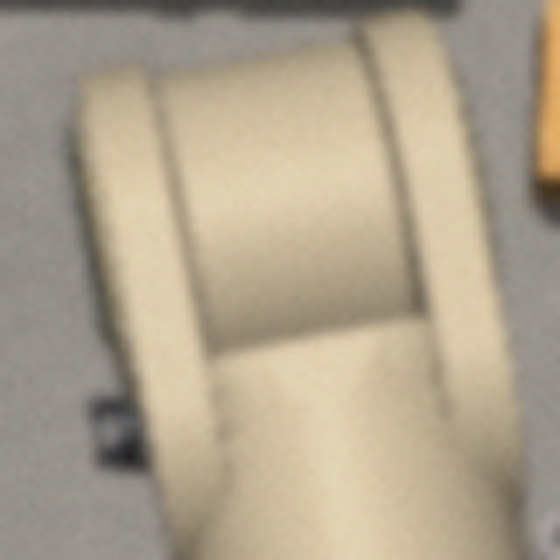

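```bash
python3 -c "
from h import *
print(proj('scene',(.5957,.0327,.358)))
u=np.array([np.cos(.1843),np.sin(.1843)]);v=np.array([-u[1],u[0]])
for z in (.35,.354,.358,.362):
    p=onz('scene',(272.3,158.2),z)[:2]; d=p-[.5975,.0295]; print(z,p,'along',d@u,'lat',d@v)
d=np.array([.5957,.0327])-[.5975,.0295];print(d@u,d@v)
"
```

```text
[271.77526572 157.4986068 ]
0.35 [0.58794273 0.04018405] along -0.007437474005036381 lat 0.01225456240538432
0.354 [0.59354607 0.03601485] along -0.00269306892580117 lat 0.00712911438571027
0.358 [0.59914941 0.03184566] along 0.0020513361534338225 lat 0.0020036663660362606
0.362 [0.60475275 0.02767646] along 0.0067957412326690335 lat -0.00312178165363779
-0.0011830896042188328 0.0034756724512516168
```

>>> send_rows --steps '[{"hand":0,"xyz":[0.0035,-0.0025,-0.01],"spin":0},{"hand":0,"xyz":[0.0035,-0.0025,-0.025],"spin":0},{"hand":0,"xyz":[0.0035,-0.0025,-0.033],"spin":0},{"hand":0,"xyz":[0.0035,-0.0025,-0.033],"spin":0}]'

```text
time: 12.28
tcp_pos: [0.5497, 0.0198, 0.3095]
ee_rot: [-3.141, 0.002, 0.185]
ft_force: [-1.0, -0.1, -2.5]
finger_gap: 0.0108
```

```bash
python3 -c "
from h import *
t=tcp(2);save('scene','g7s',(240,140,310,210),10)
"
```

```text
tcp [ 0.5499  0.0198  0.3098 10.5891] sd [0.0002 0.0001 0.0004 0.0003] t 12.325
```

View pics/g7s.png

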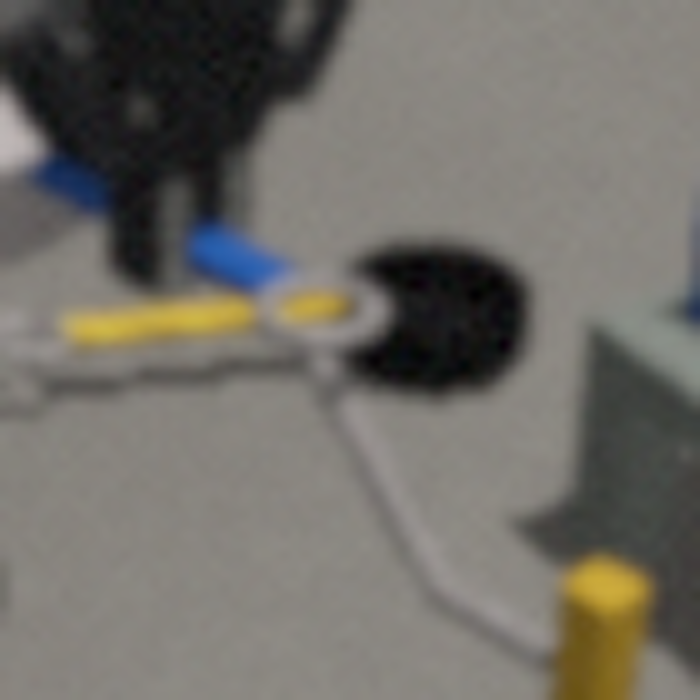

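>>> send_rows --steps '[{"hand":0,"xyz":[0.0,-0.001,-0.012],"spin":0},{"hand":0,"xyz":[0.004,0,-0.018],"spin":0},{"hand":0,"xyz":[0.009,0.001,-0.023],"spin":0},{"hand":0,"xyz":[0.009,0.001,-0.023],"spin":0}]'

```text
time: 12.92
tcp_pos: [0.5594, 0.021, 0.2868]
ee_rot: [-3.141, 0.001, 0.185]
ft_force: [-0.2, -0.2, -2.3]
finger_gap: 0.0109
```

```bash
python3 -c "
from h import *
t=tcp(2);save('scene','g8s',(240,140,310,210),10);print(readout.state()['ft_force'])
"
```

```text
tcp [ 0.5594  0.0211  0.287  10.6034] sd [0.     0.     0.0002 0.0021] t 12.975
[-0.18944341 -0.07989653 -2.13691445]
```

View pics/g8s.png

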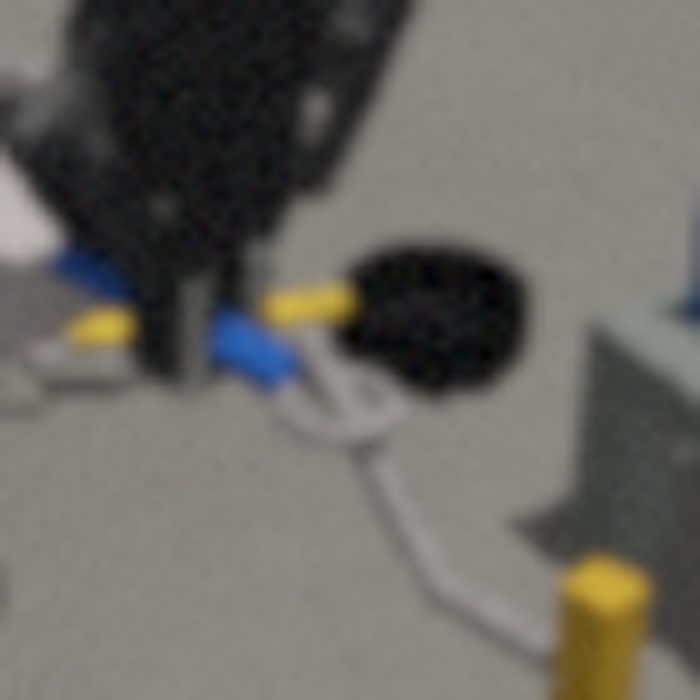

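>>> send_rows --steps '[{"hand":0,"xyz":[0.006,0.001,-0.006],"spin":0},{"hand":0,"xyz":[0.012,0.002,-0.012],"spin":0},{"hand":0,"xyz":[0.012,0.002,-0.012],"spin":0},{"hand":0.5,"xyz":[0.012,0.002,-0.012],"spin":0},{"hand":0.5,"xyz":[0.012,0.002,-0.012],"spin":0},{"hand":0.5,"xyz":[0.012,0.002,-0.012],"spin":0},{"hand":0.5,"xyz":[0.012,0.002,-0.012],"spin":0}]'

```text
time: 13.95
tcp_pos: [0.5713, 0.0229, 0.2758]
ee_rot: [3.141, -0.0, 0.185]
ft_force: [-0.1, -0.8, 0.3]
finger_gap: 0.0424
```

```bash
python3 -c "
from h import *
t=tcp(1);save('scene','g9s',(200,130,360,310),4);print(readout.state()['ft_force'])
"
```

```text
tcp [ 0.5713  0.0229  0.2758 10.5843] sd [0. 0. 0. 0.] t 13.95
[-0.3440056   0.79689158 -0.01363711]
```

View pics/g9s.png

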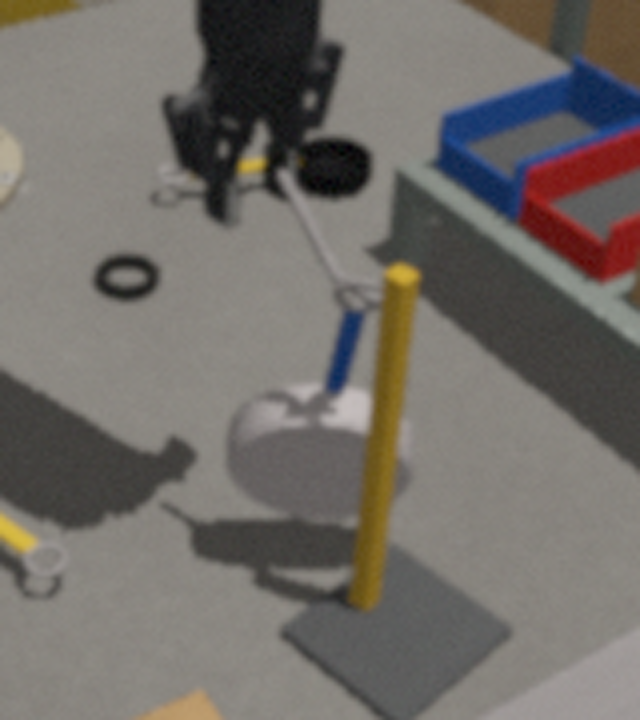

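>>> send_rows --steps '[{"hand":0.6,"xyz":[-0.01,0,0.05],"spin":0},{"hand":0.6,"xyz":[-0.04,-0.02,0.09],"spin":0},{"hand":0.6,"xyz":[-0.06,-0.08,0.1],"spin":1.4},{"hand":0.6,"xyz":[-0.05,-0.14,0.1],"spin":1.4},{"hand":0.6,"xyz":[-0.05,-0.2,0.08],"spin":1.4},{"hand":0.6,"xyz":[-0.05,-0.25,0.03],"spin":1.4},{"hand":0.6,"xyz":[-0.05,-0.3,-0.01],"spin":1.4},{"hand":0.6,"xyz":[-0.05,-0.357,-0.06],"spin":1.4},{"hand":0.6,"xyz":[-0.05,-0.357,-0.12],"spin":1.4},{"hand":0.6,"xyz":[-0.05,-0.357,-0.176],"spin":1.4},{"hand":0.6,"xyz":[-0.05,-0.357,-0.176],"spin":1.4},{"hand":0.6,"xyz":[-0.05,-0.357,-0.176],"spin":1.4}]'

```text
time: 15.55
tcp_pos: [0.5221, -0.3339, 0.1011]
ee_rot: [3.141, -0.001, 0.21]
ft_force: [1.1, 0.2, -0.1]
finger_gap: 0.0511
```

```bash
python3 -c "
from h import *
t=tcp(2);save('scene','h1s',(60,190,260,330),4);im=save('top','h1')
"
```

```text
tcp [ 0.5225 -0.3341  0.1018 12.0223] sd [0.0004 0.0002 0.0007 0.0055] t 15.6
```

View pics/h1s.png

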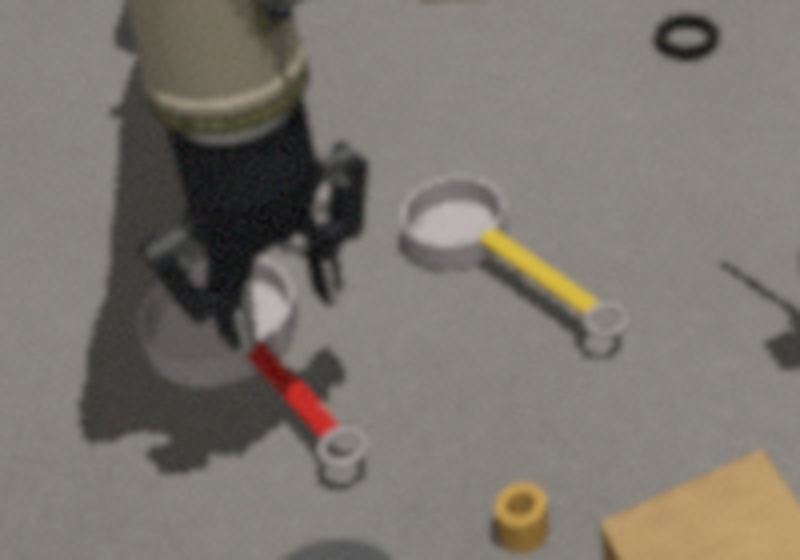

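View pics/h1.png

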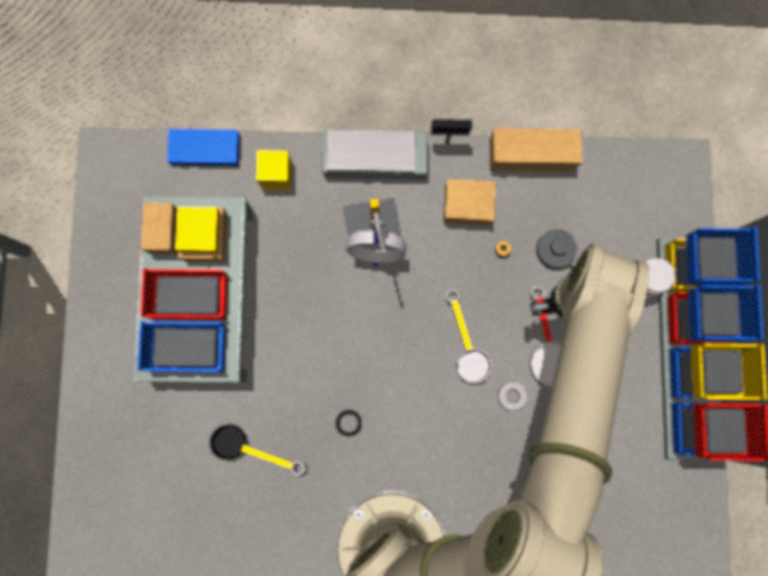

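>>> send_rows --steps '[{"hand":0.6,"xyz":[-0.001,0,-0.06],"spin":0},{"hand":0.6,"xyz":[-0.001,0,-0.09],"spin":0},{"hand":0.6,"xyz":[-0.001,0,-0.09],"spin":0},{"hand":0,"xyz":[-0.001,0,-0.09],"spin":0},{"hand":0,"xyz":[-0.001,0,-0.09],"spin":0},{"hand":0,"xyz":[-0.001,0,-0.09],"spin":0},{"hand":0,"xyz":[-0.001,0,-0.09],"spin":0},{"hand":0,"xyz":[-0.001,0,-0.06],"spin":0},{"hand":0,"xyz":[-0.001,0,-0.01],"spin":0},{"hand":0,"xyz":[-0.001,0,0.05],"spin":0},{"hand":0,"xyz":[-0.001,0.02,0.1],"spin":0},{"hand":0,"xyz":[-0.001,0.05,0.14],"spin":0}]'

```text
time: 17.25
tcp_pos: [0.5196, -0.2845, 0.2412]
ee_rot: [3.141, 0.0, 0.207]
ft_force: [1.4, 0.4, -2.0]
finger_gap: 0.0115
```

```bash
python3 -c "
from h import *
t=tcp(2);save('scene','h2s',(60,100,260,240),4);print(readout.state()['finger_gap'])
"
```

```text
tcp [ 0.5211 -0.2818  0.2443 12.0385] sd [0.0016 0.0027 0.0031 0.1843] t 17.3
0.011013002955103122
```

View pics/h2s.png

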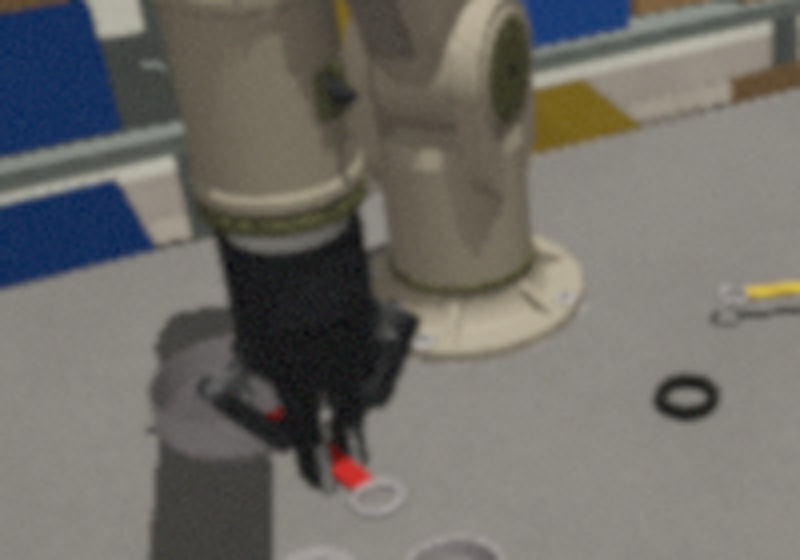

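>>> send_rows --steps '[{"hand":0,"xyz":[-0.01,0.03,0.05],"spin":-1.4},{"hand":0,"xyz":[-0.02,0.07,0.1],"spin":-1.4},{"hand":0,"xyz":[-0.02,0.13,0.105],"spin":-1.4},{"hand":0,"xyz":[-0.02,0.19,0.105],"spin":-1.4},{"hand":0,"xyz":[-0.01,0.24,0.105],"spin":-1.4},{"hand":0,"xyz":[0.01,0.28,0.101],"spin":-1.4},{"hand":0,"xyz":[0.0284,0.304,0.101],"spin":-1.4},{"hand":0,"xyz":[0.0284,0.304,0.101],"spin":-1.4},{"hand":0,"xyz":[0.0284,0.304,0.101],"spin":-1.4}]'

```text
time: 18.52
tcp_pos: [0.5483, 0.0183, 0.3391]
ee_rot: [-3.142, 0.003, 0.183]
ft_force: [-0.4, -0.5, -1.4]
finger_gap: 0.0111
```

```bash
python3 -c "
from h import *
t=tcp(2);save('scene','h3s',(200,130,360,310),4);
"
```

```text
tcp [ 0.5483  0.0182  0.3393 10.4768] sd [0.     0.0001 0.0002 0.0203] t 18.575
```

View pics/h3s.png

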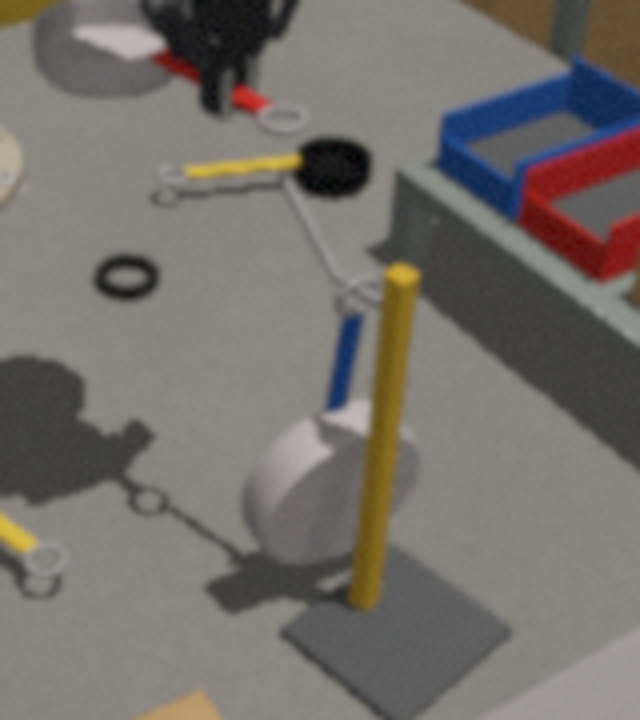

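```bash
python3 -c "
from h import *
u=np.array([np.cos(.1843),np.sin(.1843)]);v=np.array([-u[1],u[0]])
t=np.array([.5483,.0182]);r=t+.05*u;print(r,proj('scene',(*r,.3555)),proj('scene',(*(r+.005*u),.3555)),proj('scene',(*(r+.005*v),.3555)));d=r-[.5975,.0295];print(d@u,d@v)
im=save('scene','h3b',(240,140,310,210),10)
"
```

```text
[0.59745324 0.02736292] [270.33405151 159.26209837] [271.80204857 160.04696269] [271.77822496 158.58420142]
-0.0004376070952950468 -0.002092317017242986
```

View pics/h3b.png

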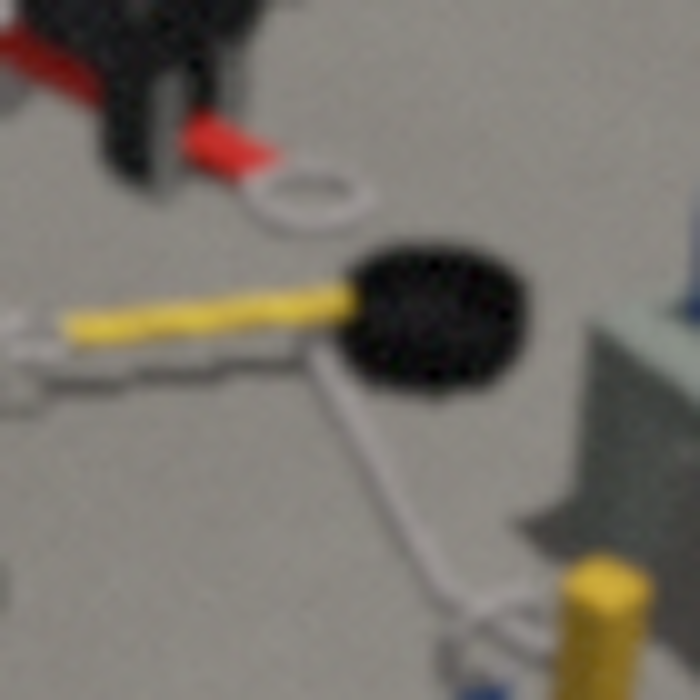

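>>> send_rows --steps '[{"hand":0,"xyz":[0.0016,0.0016,-0.0295],"spin":0},{"hand":0,"xyz":[0.0016,0.0016,-0.038],"spin":0},{"hand":0,"xyz":[0.0056,0.002,-0.047],"spin":0},{"hand":0,"xyz":[0.0111,0.0029,-0.0523],"spin":0},{"hand":0,"xyz":[0.0111,0.0029,-0.0523],"spin":0}]'

```text
time: 19.35
tcp_pos: [0.5601, 0.0229, 0.2881]
ee_rot: [-3.141, 0.0, 0.185]
ft_force: [0.1, 0.5, -1.6]
finger_gap: 0.0113
```

```bash
python3 -c "
from h import *
t=tcp(1);im=save('scene','h4',(240,140,310,210),10)
"
```

```text
tcp [ 0.5601  0.0229  0.2881 10.5915] sd [0. 0. 0. 0.] t 19.35
```

View pics/h4.png

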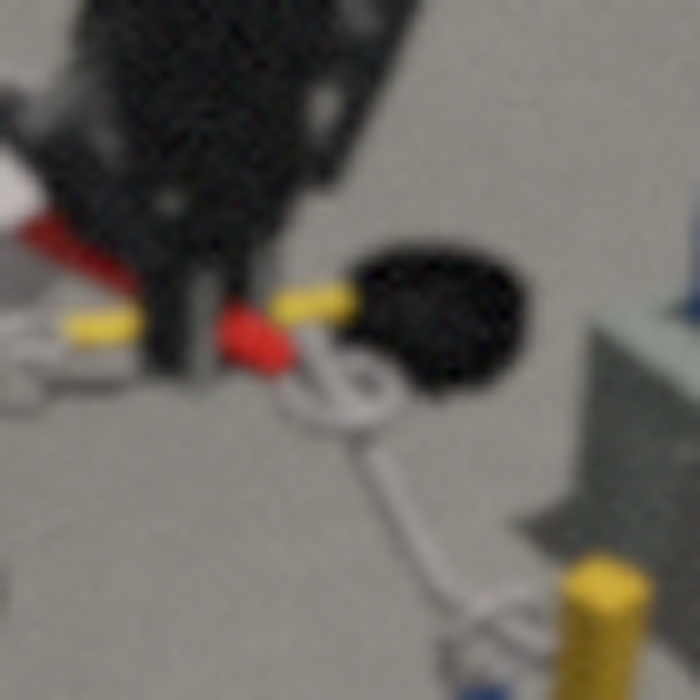

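Threaded. Seat deeper and release.

>>> send_rows --steps '[{"hand":0,"xyz":[0.006,0.0,-0.006],"spin":0},{"hand":0,"xyz":[0.0115,0.001,-0.012],"spin":0},{"hand":0,"xyz":[0.0115,0.001,-0.012],"spin":0},{"hand":0.5,"xyz":[0.0115,0.001,-0.012],"spin":0},{"hand":0.5,"xyz":[0.0115,0.001,-0.012],"spin":0},{"hand":0.5,"xyz":[0.0115,0.001,-0.012],"spin":0},{"hand":0.5,"xyz":[0.0115,0.001,-0.012],"spin":0},{"hand":0.5,"xyz":[0.0015,0.001,0.04],"spin":0},{"hand":0.5,"xyz":[-0.0285,-0.019,0.08],"spin":0},{"hand":0.5,"xyz":[-0.0485,-0.069,0.09],"spin":0}]'

```text
time: 20.7
tcp_pos: [0.5113, -0.0435, 0.3818]
ee_rot: [3.141, -0.006, 0.191]
ft_force: [0.7, -1.7, 0.5]
finger_gap: 0.0425
```

```bash
python3 -c "
from h import *
t=tcp(1);save('scene','h5',(200,130,360,310),4);im=save('top','h5t',(210,110,310,210),6);
im=cams.capture('top');bar('top',*Y,(298,195,318,236),.031,im);im=cams.capture('scene');bar('scene',*Y,(170,230,220,280),.031,im)
"
```

```text
tcp [ 0.5113 -0.0435  0.3818 10.9582] sd [0. 0. 0. 0.] t 20.7h.py:25: RuntimeWarning: Mean of empty slice.
  v,u=np.nonzero(q); P=np.array([onz(n,(a,b),z)[:2] for a,b in zip(u,v)]); c=P.mean(0)
  ret = ret.dtype.type(ret / rcount)
  avg = a.mean(axis, **keepdims_kw)
  ret = um.true_divide(
h.py:26: RuntimeWarning: Degrees of freedom <= 0 for slice
  w,V=np.linalg.eigh(np.cov((P-c).T)); d=V[:,1]; t=(P-c)@d
  c *= np.true_divide(1, fact)
  c *= np.true_divide(1, fact)
Traceback (most recent call last):
ValueError: not enough values to unpack (expected 2, got 0)

During handling of the above exception, another exception occurred:

Traceback (most recent call last):
  File "h.py", line 26, in bar
    w,V=np.linalg.eigh(np.cov((P-c).T)); d=V[:,1]; t=(P-c)@d
        ~~~~~~~~~~~~~~^^^^^^^^^^^^^^^^^
numpy.linalg.LinAlgError: 0-dimensional array given. Array must be at least two-dimensional
```

View pics/h5.png

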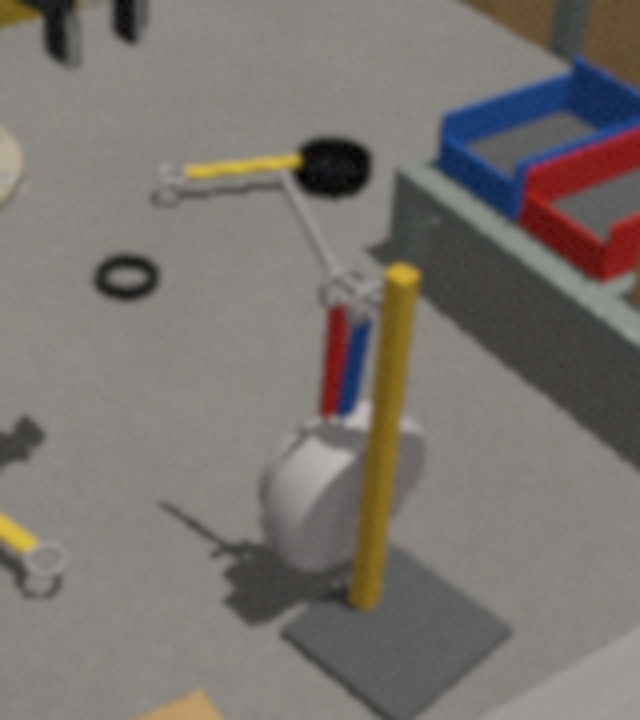

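View pics/h5t.png

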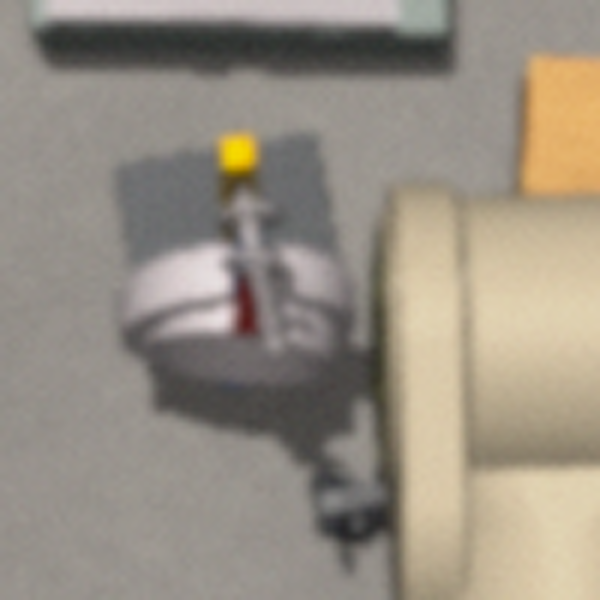

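>>> send_rows --steps '[{"hand":0.6,"xyz":[0,-0.06,-0.04],"spin":6},{"hand":0.6,"xyz":[0,-0.1023,-0.1],"spin":6.3},{"hand":0.6,"xyz":[0,-0.1023,-0.16],"spin":6.3},{"hand":0.6,"xyz":[0,-0.1023,-0.22],"spin":6.3},{"hand":0.6,"xyz":[0,-0.1023,-0.28],"spin":6.3},{"hand":0.6,"xyz":[0,-0.1023,-0.28],"spin":6.3},{"hand":0.6,"xyz":[0,-0.1023,-0.28],"spin":6.3}]'

```text
time: 21.78
tcp_pos: [0.5121, -0.1475, 0.0993]
ee_rot: [-3.141, -0.001, 0.296]
ft_force: [0.4, 0.5, 0.4]
finger_gap: 0.0513
```

```bash
python3 -c "
from h import *
t=tcp(2);save('scene','i1',(130,180,290,300),5)
"
```

```text
tcp [ 0.5126 -0.1477  0.0999 16.9626] sd [0.0004 0.0002 0.0006 0.0079] t 21.825
```

View pics/i1.png

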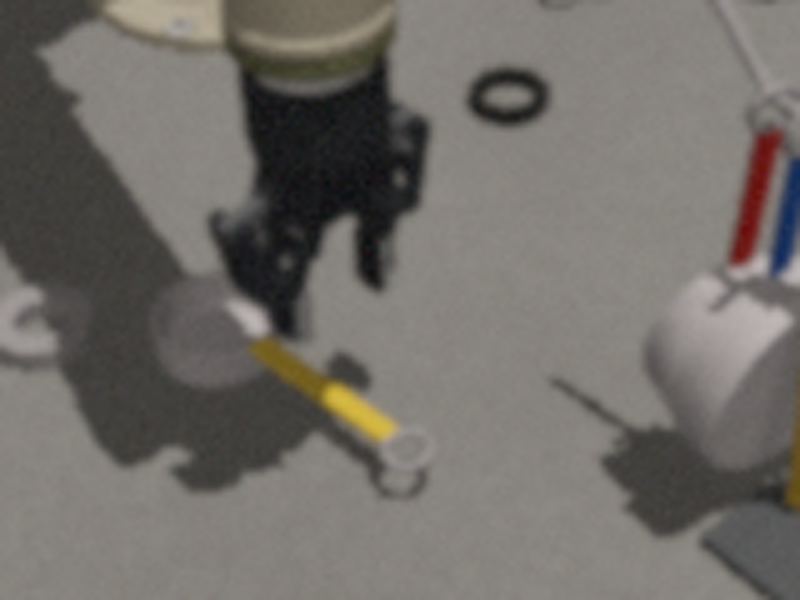

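>>> send_rows --steps '[{"hand":0.6,"xyz":[-0.001,0.0018,-0.06],"spin":0},{"hand":0.6,"xyz":[-0.001,0.0018,-0.088],"spin":0},{"hand":0.6,"xyz":[-0.001,0.0018,-0.088],"spin":0},{"hand":0,"xyz":[-0.001,0.0018,-0.088],"spin":0},{"hand":0,"xyz":[-0.001,0.0018,-0.088],"spin":0},{"hand":0,"xyz":[-0.001,0.0018,-0.088],"spin":0},{"hand":0,"xyz":[-0.001,0.0018,-0.088],"spin":0},{"hand":0,"xyz":[-0.001,0.0018,-0.05],"spin":0},{"hand":0,"xyz":[-0.001,0.0018,0.0],"spin":0},{"hand":0,"xyz":[-0.011,0.0018,0.06],"spin":-2},{"hand":0,"xyz":[-0.021,0.0018,0.12],"spin":-4},{"hand":0,"xyz":[-0.021,0.0018,0.18],"spin":-6.4}]'

```text
time: 23.42
tcp_pos: [0.4889, -0.1467, 0.28]
ee_rot: [3.142, 0.001, 0.181]
ft_force: [1.1, -0.5, -1.2]
finger_gap: 0.0109
```

>>> send_rows --steps '[{"hand":0,"xyz":[0,0,0.03],"spin":0},{"hand":0,"xyz":[0,0.01,0.06],"spin":0},{"hand":0,"xyz":[0,0.05,0.064],"spin":0},{"hand":0,"xyz":[0,0.1,0.064],"spin":0},{"hand":0,"xyz":[0.02,0.14,0.064],"spin":0},{"hand":0,"xyz":[0.04,0.155,0.064],"spin":0},{"hand":0,"xyz":[0.057,0.164,0.064],"spin":0},{"hand":0,"xyz":[0.057,0.164,0.064],"spin":0},{"hand":0,"xyz":[0.057,0.164,0.064],"spin":0}]'

```text
time: 24.55
tcp_pos: [0.5467, 0.0169, 0.3419]
ee_rot: [-3.142, 0.001, 0.183]
ft_force: [1.6, 0.3, -1.3]
finger_gap: 0.0107
```

```bash
python3 -c "
from h import *
t=tcp(2);save('scene','i2',(230,130,330,220),8)
"
```

```text
tcp [ 0.5467  0.0168  0.3421 10.4637] sd [0.     0.0001 0.0001 0.0125] t 24.6
```

View pics/i2.png

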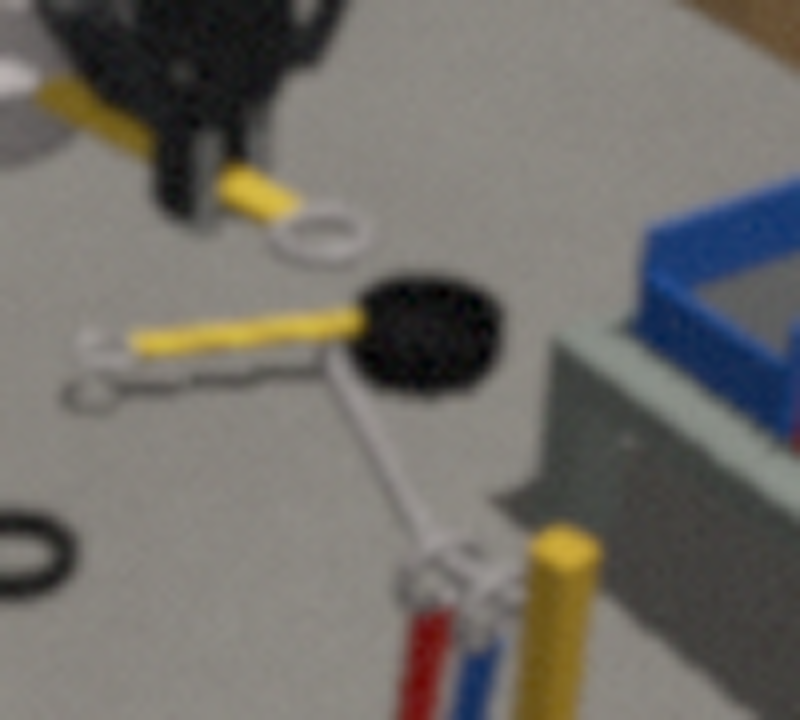

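>>> send_rows --steps '[{"hand":0,"xyz":[0.003,0.003,-0.02],"spin":0},{"hand":0,"xyz":[0.003,0.003,-0.0323],"spin":0},{"hand":0,"xyz":[0.003,0.003,-0.041],"spin":0},{"hand":0,"xyz":[0.007,0.004,-0.049],"spin":0},{"hand":0,"xyz":[0.012,0.005,-0.0546],"spin":0},{"hand":0,"xyz":[0.012,0.005,-0.0546],"spin":0}]'

```text
time: 25.45
tcp_pos: [0.5595, 0.0224, 0.2872]
ee_rot: [-3.141, 0.001, 0.183]
ft_force: [-1.0, 0.3, -1.6]
finger_gap: 0.0113
```

```bash
python3 -c "
from h import *
t=tcp(1);im=save('scene','i3',(240,140,310,210),10)
"
```

```text
tcp [ 0.5595  0.0224  0.2872 10.4962] sd [0. 0. 0. 0.] t 25.45
```

View pics/i3.png

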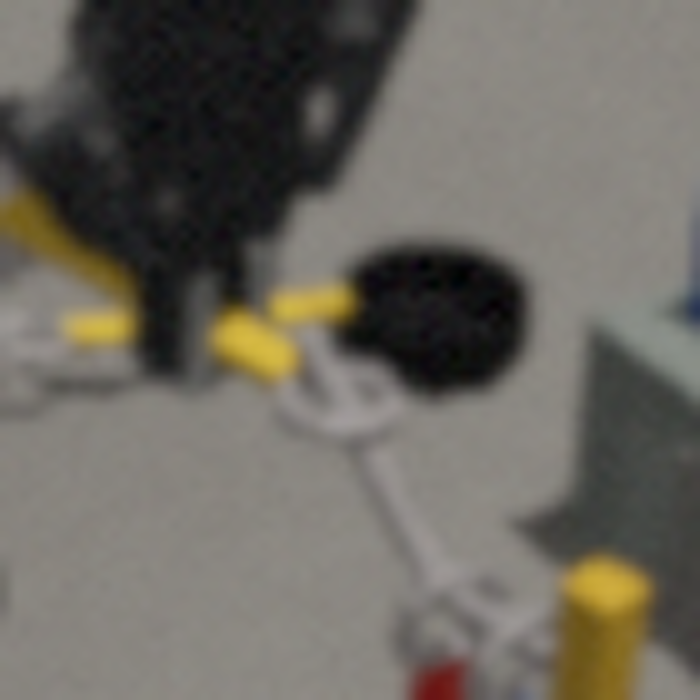

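>>> send_rows --steps '[{"hand":0,"xyz":[0.006,0.0005,-0.006],"spin":0},{"hand":0,"xyz":[0.0115,0.001,-0.012],"spin":0},{"hand":0,"xyz":[0.0115,0.001,-0.012],"spin":0},{"hand":0.5,"xyz":[0.0115,0.001,-0.012],"spin":0},{"hand":0.5,"xyz":[0.0115,0.001,-0.012],"spin":0},{"hand":0.5,"xyz":[0.0115,0.001,-0.012],"spin":0},{"hand":0.5,"xyz":[0.0115,0.001,-0.012],"spin":0},{"hand":0.5,"xyz":[0.0015,0.001,0.04],"spin":0},{"hand":0.5,"xyz":[-0.0285,-0.019,0.08],"spin":0},{"hand":0.5,"xyz":[-0.0485,-0.069,0.09],"spin":0},{"hand":0.5,"xyz":[-0.05,-0.13,0.09],"spin":0},{"hand":0.5,"xyz":[-0.05,-0.19,0.09],"spin":0}]'

```text
time: 27.05
tcp_pos: [0.5088, -0.1694, 0.3786]
ee_rot: [3.14, -0.001, 0.183]
ft_force: [1.7, -0.4, 0.3]
finger_gap: 0.0428
```

```bash
python3 -c "
from h import *
t=tcp(1);im=save('scene','i4',(200,130,360,310),4);save('top','i4t',(210,110,310,210),6)
"
```

```text
tcp [ 0.5088 -0.1694  0.3786 10.5018] sd [0. 0. 0. 0.] t 27.05
```

View pics/i4.png

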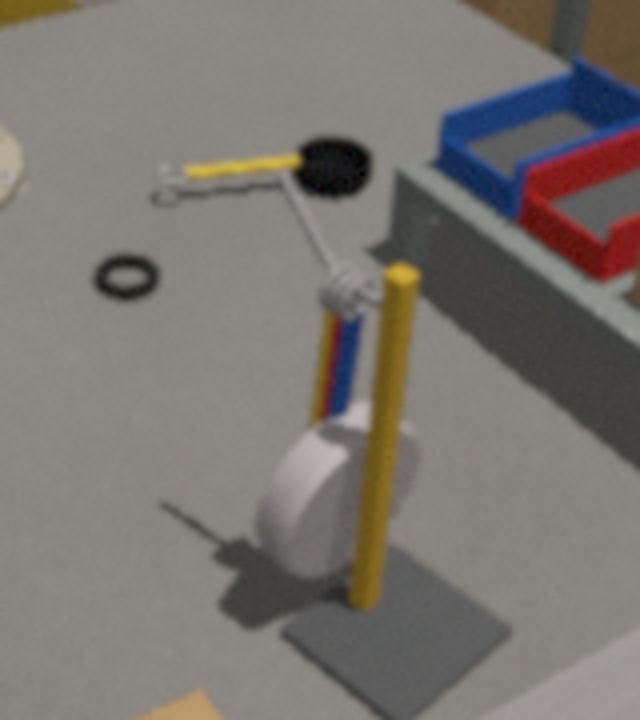

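View pics/i4t.png

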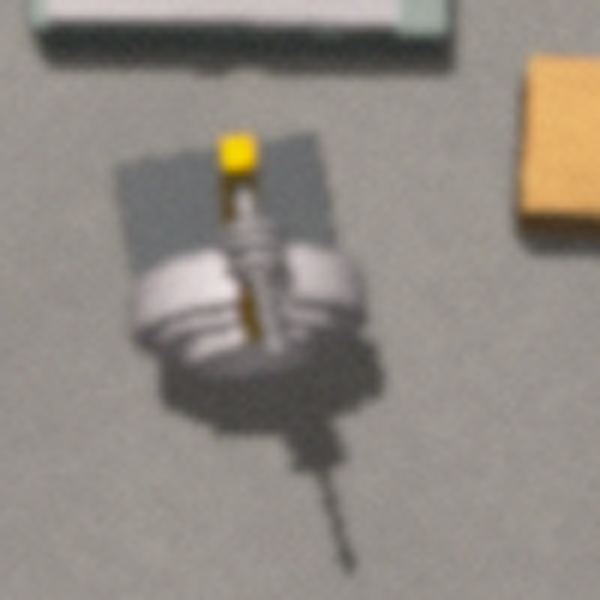

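>>> send_rows --steps '[{"hand":0.5,"xyz":[0,-0.06,0],"spin":0},{"hand":0.5,"xyz":[0,-0.1,0],"spin":0},{"hand":0.5,"xyz":[0,-0.1,0],"spin":0},{"hand":0.5,"xyz":[0,-0.1,0],"spin":0},{"hand":0.5,"xyz":[0,-0.1,0],"spin":0},{"hand":0.5,"xyz":[0,-0.1,0],"spin":0},{"hand":0.5,"xyz":[0,-0.1,0],"spin":0},{"hand":0.5,"xyz":[0,-0.1,0],"spin":0},{"hand":0.5,"xyz":[0,-0.1,0],"spin":0},{"hand":0.5,"xyz":[0,-0.1,0],"spin":0},{"hand":0.5,"xyz":[0,-0.1,0],"spin":0},{"hand":0.5,"xyz":[0,-0.1,0],"spin":0}]'

```text
time: 28.7
tcp_pos: [0.5093, -0.2677, 0.3777]
ee_rot: [-3.142, -0.0, 0.183]
ft_force: [0.2, -0.5, -0.5]
finger_gap: 0.0427
```

>>> send_rows --steps '[{"hand":0.5,"xyz":[0,0,0],"spin":0},{"hand":0.5,"xyz":[0,0,0],"spin":0},{"hand":0.5,"xyz":[0,0,0],"spin":0},{"hand":0.5,"xyz":[0,0,0],"spin":0},{"hand":0.5,"xyz":[0,0,0],"spin":0},{"hand":0.5,"xyz":[0,0,0],"spin":0},{"hand":0.5,"xyz":[0,0,0],"spin":0},{"hand":0.5,"xyz":[0,0,0],"spin":0},{"hand":0.5,"xyz":[0,0,0],"spin":0},{"hand":0.5,"xyz":[0,0,0],"spin":0},{"hand":0.5,"xyz":[0,0,0],"spin":0},{"hand":0.5,"xyz":[0,0,0],"spin":0}]'

```text
time: 30.2
tcp_pos: [0.5093, -0.2677, 0.3777]
ee_rot: [-3.142, -0.0, 0.183]
ft_force: [-0.1, 0.2, 0.4]
finger_gap: 0.0429
```

```bash
python3 -c "
from h import *
f=[]
for i in range(10): f.append(cams.capture('scene').astype(float)[180:290,255:310]);cams.capture('top')
f=np.array(f)
print(np.abs(f[:5].mean(0)-f[5:].mean(0)).max(), [np.abs(f[i]-f[0]).mean().round(2) for i in range(10)])
save('scene','j1');save('top','j1t');print(readout.state()['time'])
"
```

```text
21.200000000000003 [np.float64(0.0), np.float64(1.98), np.float64(2.41), np.float64(2.55), np.float64(2.38), np.float64(2.0), np.float64(1.69), np.float64(1.56), np.float64(1.64), np.float64(1.84)]
31.3
```

View pics/j1.png

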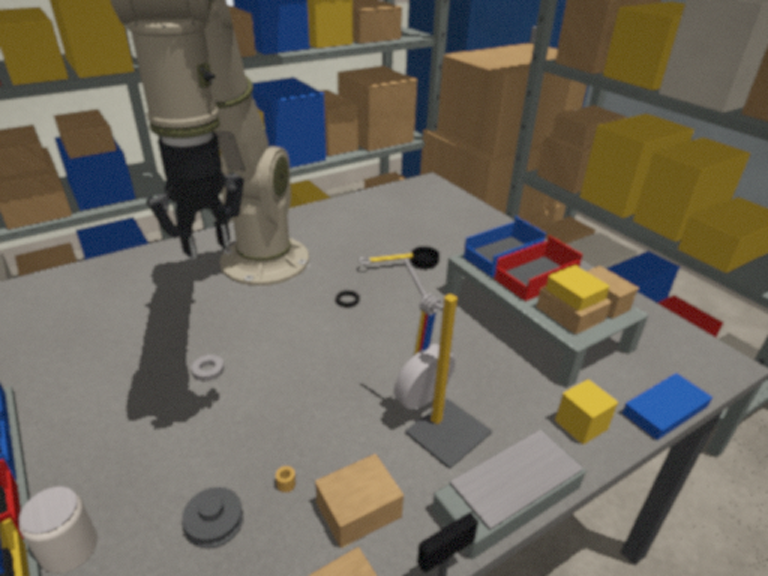

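View pics/j1t.png

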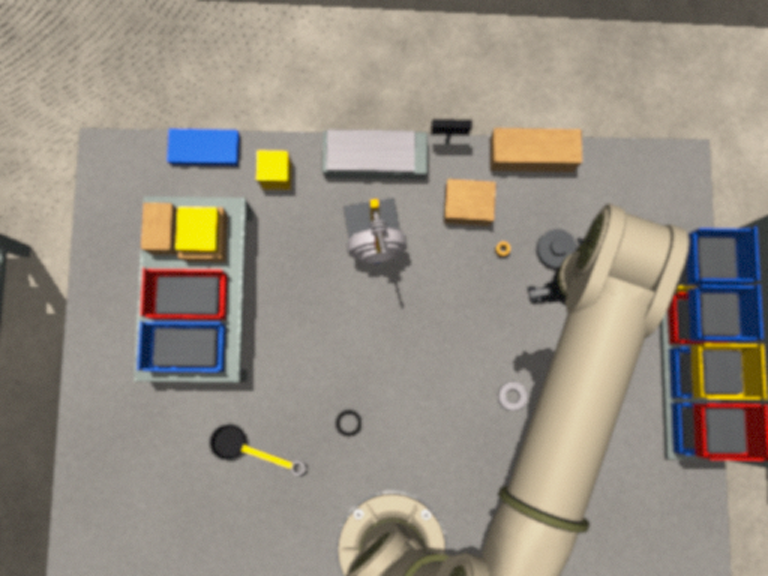

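Still swaying slightly (frames differ); bystanders unchanged. Wait more.

>>> send_rows --steps '[{"hand":0.5,"xyz":[0,0,0]},{"hand":0.5,"xyz":[0,0,0]},{"hand":0.5,"xyz":[0,0,0]},{"hand":0.5,"xyz":[0,0,0]},{"hand":0.5,"xyz":[0,0,0]},{"hand":0.5,"xyz":[0,0,0]},{"hand":0.5,"xyz":[0,0,0]},{"hand":0.5,"xyz":[0,0,0]},{"hand":0.5,"xyz":[0,0,0]},{"hand":0.5,"xyz":[0,0,0]},{"hand":0.5,"xyz":[0,0,0]},{"hand":0.5,"xyz":[0,0,0]}]'

```text
validation failed for argument at $.st...
```

>>> send_rows --steps '[{"hand":0.5,"xyz":[0,0,0]},{"hand":0.5,"xyz":[0,0,0]},{"hand":0.5,"xyz":[0,0,0]},{"hand":0.5,"xyz":[0,0,0]},{"hand":0.5,"xyz":[0,0,0]},{"hand":0.5,"xyz":[0,0,0]},{"hand":0.5,"xyz":[0,0,0]},{"hand":0.5,"xyz":[0,0,0]},{"hand":0.5,"xyz":[0,0,0]},{"hand":0.5,"xyz":[0,0,0]},{"hand":0.5,"xyz":[0,0,0]},{"hand":0.5,"xyz":[0,0,0]}]'

```text
validation failed for argument at $.st...
```

>>> send_rows --steps '[{"hand":0.5,"xyz":[0,0,0]},{"hand":0.5,"xyz":[0,0,0]},{"hand":0.5,"xyz":[0,0,0]},{"hand":0.5,"xyz":[0,0,0]},{"hand":0.5,"xyz":[0,0,0]},{"hand":0.5,"xyz":[0,0,0]},{"hand":0.5,"xyz":[0,0,0]},{"hand":0.5,"xyz":[0,0,0]},{"hand":0.5,"xyz":[0,0,0]},{"hand":0.5,"xyz":[0,0,0]},{"hand":0.5,"xyz":[0,0,0]},{"hand":0.5,"xyz":[0,0,0]}]'

```text
validation failed for argument at $.st...
```

```bash
cat > sw.py <<'E'
from h import *
f=[]
for i in range(10): f.append(cams.capture('scene').astype(float));cams.capture('top')
f=np.array(f); a=f[:,180:290,255:310]; b=f[:,300:380,200:300]
print('hook',[np.abs(x-a[0]).mean().round(2) for x in a]); print('still',[np.abs(x-b[0]).mean().round(2) for x in b],readout.state()['time'])
E
python3 sw.py
```

```text
hook [np.float64(0.0), np.float64(1.6), np.float64(1.71), np.float64(1.87), np.float64(1.97), np.float64(1.97), np.float64(1.84), np.float64(1.73), np.float64(1.7), np.float64(1.7)]
still [np.float64(0.0), np.float64(1.52), np.float64(1.53), np.float64(1.52), np.float64(1.54), np.float64(1.52), np.float64(1.54), np.float64(1.52), np.float64(1.56), np.float64(1.55)] 32.3
```

Decaying; noise floor is 1.5. Waiting a further while.

>>> send_rows --steps '[{"hand":0.5,"xyz":[0,0,0],"spin":0},{"hand":0.5,"xyz":[0,0,0],"spin":0},{"hand":0.5,"xyz":[0,0,0],"spin":0},{"hand":0.5,"xyz":[0,0,0],"spin":0},{"hand":0.5,"xyz":[0,0,0],"spin":0},{"hand":0.5,"xyz":[0,0,0],"spin":0},{"hand":0.5,"xyz":[0,0,0],"spin":0},{"hand":0.5,"xyz":[0,0,0],"spin":0},{"hand":0.5,"xyz":[0,0,0],"spin":0},{"hand":0.5,"xyz":[0,0,0],"spin":0},{"hand":0.5,"xyz":[0,0,0],"spin":0},{"hand":0.5,"xyz":[0,0,0],"spin":0}]'

```text
time: 33.8
tcp_pos: [0.5092, -0.2677, 0.3776]
ee_rot: [-3.142, -0.0, 0.183]
ft_force: [0.0, 0.8, -0.4]
finger_gap: 0.0429
```

>>> send_rows --steps '[{"hand":0.5,"xyz":[0,0,0],"spin":0},{"hand":0.5,"xyz":[0,0,0],"spin":0},{"hand":0.5,"xyz":[0,0,0],"spin":0},{"hand":0.5,"xyz":[0,0,0],"spin":0},{"hand":0.5,"xyz":[0,0,0],"spin":0},{"hand":0.5,"xyz":[0,0,0],"spin":0},{"hand":0.5,"xyz":[0,0,0],"spin":0},{"hand":0.5,"xyz":[0,0,0],"spin":0},{"hand":0.5,"xyz":[0,0,0],"spin":0},{"hand":0.5,"xyz":[0,0,0],"spin":0},{"hand":0.5,"xyz":[0,0,0],"spin":0},{"hand":0.5,"xyz":[0,0,0],"spin":0}]'

```text
time: 35.3
tcp_pos: [0.5093, -0.2677, 0.3777]
ee_rot: [-3.142, -0.0, 0.183]
ft_force: [-0.6, 0.5, 0.6]
finger_gap: 0.0425
```

>>> send_rows --steps '[{"hand":0.5,"xyz":[0,0,0],"spin":0},{"hand":0.5,"xyz":[0,0,0],"spin":0},{"hand":0.5,"xyz":[0,0,0],"spin":0},{"hand":0.5,"xyz":[0,0,0],"spin":0},{"hand":0.5,"xyz":[0,0,0],"spin":0},{"hand":0.5,"xyz":[0,0,0],"spin":0},{"hand":0.5,"xyz":[0,0,0],"spin":0},{"hand":0.5,"xyz":[0,0,0],"spin":0},{"hand":0.5,"xyz":[0,0,0],"spin":0},{"hand":0.5,"xyz":[0,0,0],"spin":0},{"hand":0.5,"xyz":[0,0,0],"spin":0},{"hand":0.5,"xyz":[0,0,0],"spin":0}]'

```text
time: 36.8
tcp_pos: [0.5093, -0.2677, 0.3777]
ee_rot: [-3.142, -0.0, 0.183]
ft_force: [-0.5, -0.1, 0.3]
finger_gap: 0.0425
```

>>> send_rows --steps '[{"hand":0.5,"xyz":[0,0,0],"spin":0},{"hand":0.5,"xyz":[0,0,0],"spin":0},{"hand":0.5,"xyz":[0,0,0],"spin":0},{"hand":0.5,"xyz":[0,0,0],"spin":0},{"hand":0.5,"xyz":[0,0,0],"spin":0},{"hand":0.5,"xyz":[0,0,0],"spin":0},{"hand":0.5,"xyz":[0,0,0],"spin":0},{"hand":0.5,"xyz":[0,0,0],"spin":0},{"hand":0.5,"xyz":[0,0,0],"spin":0},{"hand":0.5,"xyz":[0,0,0],"spin":0},{"hand":0.5,"xyz":[0,0,0],"spin":0},{"hand":0.5,"xyz":[0,0,0],"spin":0}]'

```text
time: 38.3
tcp_pos: [0.5092, -0.2677, 0.3777]
ee_rot: [-3.142, -0.0, 0.183]
ft_force: [-0.1, -0.0, -0.1]
finger_gap: 0.0429
```

```bash
python3 sw.py; python3 -c "
from h import *
save('scene','k1',(200,130,360,310),4);save('top','k1t',(210,110,310,210),6)"
```

```text
hook [np.float64(0.0), np.float64(1.56), np.float64(1.54), np.float64(1.51), np.float64(1.53), np.float64(1.53), np.float64(1.55), np.float64(1.53), np.float64(1.52), np.float64(1.55)]
still [np.float64(0.0), np.float64(1.53), np.float64(1.54), np.float64(1.53), np.float64(1.53), np.float64(1.51), np.float64(1.51), np.float64(1.52), np.float64(1.52), np.float64(1.51)] 39.3
```

View pics/k1.png

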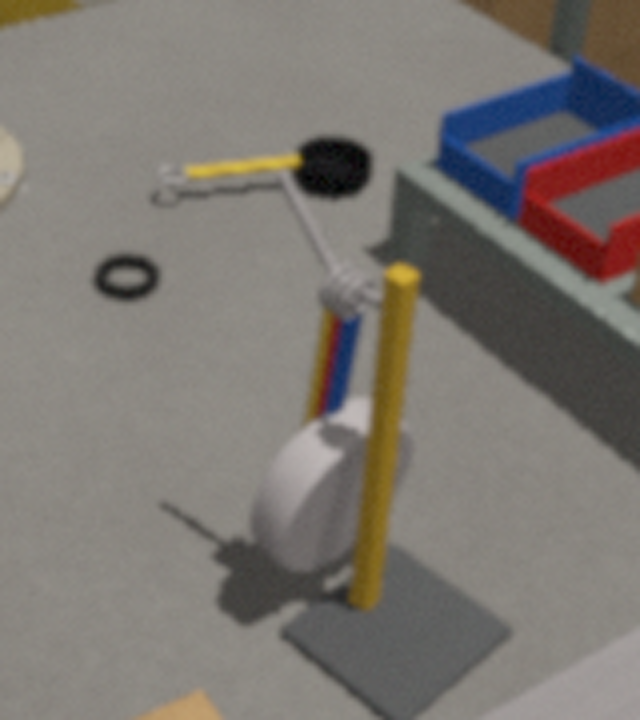

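View pics/k1t.png

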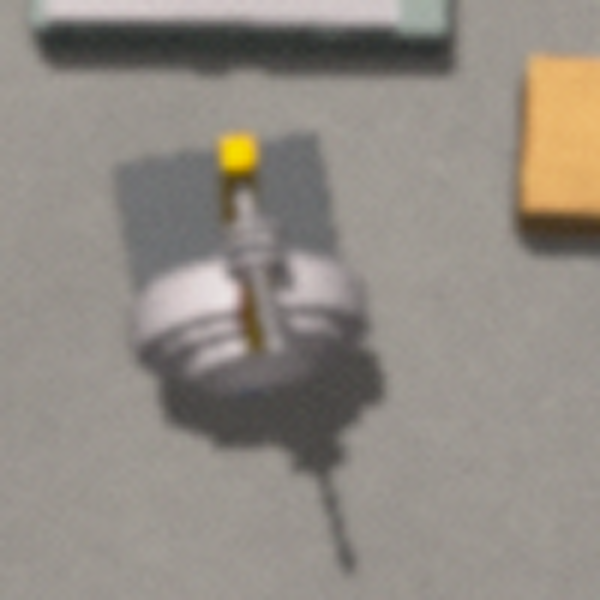

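All three are nested and motionless, since the changes at the hook are down to the image noise. I'm handing in.

```bash
python3 -c "
from bench import workorder,readout
print(workorder.hand_in());print(readout.state()['time'])"
```

```text
the job is handed in; nothing more can be done
None
the job is handed in; nothing more can be done
```

All three counting pans are on the hook stand, nested with the large at the back, then the medium, then the small in front. I handed the job in at about 39.5 s; hand-in reports no verdict.

- **Large pan:** I drew it out by its tab until the handle and ring were clear of the shelf, let go with it flat on the bench, then took it again by the handle and hung it.
- **Medium and small pans:** I hung these in that order, checking in the scene camera that each ring was on the prong before releasing it.
- **Stillness:** At 31–32 s the pans were still swaying slightly, so I waited. By 39 s the frame-to-frame changes at the hook were down to image noise (about 1.5, the same as a still part of the bench).
- **Surroundings:** By eye, comparing the first pictures with those at about 31 s, none of the other things on the bench had moved. The gripper was well clear of the stand.
- **Forces:** The highest force reading I saw was about 9 N, while gripping the tab. I only saw readings at the end of each move.
- **Disagreement:** The two cameras differed by about 4–6 mm on the handle positions along x, so I used values in between. All the grasps and threadings went through.

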